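# Set up the roll slicer for a batch

### The arm

A 6-joint arm with a two-finger parallel gripper is mounted at the origin on the work surface. World frame = base frame: x ahead of the robot, y to its left, z up, the work surface at z = 0. Lengths are in m, angles in rad, forces in N, time in s.
With the tool pointing down it reaches from about 0.375 to 0.9 m from the base axis. Payload 3.1 kg.
Tool frame: the origin (TCP) lies on the front face of the gripper's body, between the roots of the fingers; the fingertips stand 73 mm ahead of it and the grasp point (between the pads) lies 54 mm ahead of it (manip.tips_ahead is the distance from the TCP to the fingertips, in m); z points along the fingers, y is the line along which they close (so a half turn about z gives the same grasp; the last joint's range is limited). The gripper opens to 85 mm and grips with 20 to 120 N. Pads are 22 mm wide; open, the fingers measure 114 mm over their backs; the gripper's body (76 mm by 85 mm) begins 54 mm behind the grasp point. The pads swing forward as they close: fully open they stand 13 mm farther back than shut.
Start: joints at [1.137, 0.527, 1.433, -0, 1.181, -0.178], TCP at [0.158, 0.605, 0.304] pointing down, gripper open.
Joint ranges: [-3.08, 3.08], [-0.75, 2.2], [0.22, 2.44], [-1.43, 4.57], [0, 2.65], [-2.85, 2.85]. Speed limits (rad/s): [2.79, 2.79, 3.14, 3.14, 3.14, 3.14].

### API

Orientations are given as a unit quaternion [x, y, z, w].
In Python, from station import sense, eyes, workorder, manip gives the robot as it stands.
- The arm moves only by the shell command python3 -m inch 'ROWS' [OPENING] [FORCE]. ROWS is JSON, a list of rows, each an object of numbers: "dx", "dy", "dz": the shift along the tool's x, y, z in cm; "wx", "wy", "wz": the turn, a rotation vector about the tool's x, y, z in degrees. In form: [{"dx": .., "dy": .., "dz": .., "wx": .., "wy": .., "wz": ..}, ...]. A call has 1 to 10 rows; each row shifts and turns the commanded pose from where the row before left it, along the tool's axes as they then stand; what a row does not reach is not made up. A row lasts 1/8 s, in which the tool goes at most 62.5 mm and 10.7 degrees, less where a joint would pass 70% of its speed; a pose out of reach is approached as far as the arm can. A call with a gripper value outside its range is refused whole. OPENING is the opening, from 0 (shut) to 1 (fully open), set as the call begins (- or left out, the last holds). The fingers move at their own pace and stop on an object; FORCE is the grip in N (left out, the last holds). Time passes only in rows, so rows that do not move let the fingers close. It gives the time, the measured TCP pose, the force, the opening and the grip force at its end, in the units of the state.
- sense(): the state, without advancing time (a new reading comes with each control period).
- eyes.snapshot(name): name is "scene" or "top"; returns the picture (480x640x3 uint8, red, green, blue); there is no depth.
- eyes.camera_params(name): a dict with "fx", "fy", "cx", "cy" (pixels), "rvec" (rotation vector, rad) and "tvec" (3), from world to camera coordinates, as OpenCV has them. Camera axes: x right, y down, z forward; pixel columns grow to the right and rows downward; lengths in m; the calibration is good to about 2 mm. A picture is of the moment at which its call begins. camera_params takes no time and is no camera call.
- workorder.sign_off(): hands the job in; it is judged then, once.
The state is a dict: "t": time; "q": joint angles; "qd": joint speeds; "tau": joint torques, N m; "tcp_pos": TCP position; "tool_rot": TCP orientation; "force": force on the tool from outside, world axes, zero at the start; "ft_torque": the same for the moment, N m; "finger_gap": opening from 0.0 (shut) to 1.0 (fully open); "gripper_force": force on a finger pad.
Only numpy, scipy, OpenCV 4.12 (cv2) and the standard library are available. Lean on these libraries where they do the work, as an engineer would, in place of code of your own. Each camera call takes 0.05 s, during which the arm holds its last target. There are 200 camera calls.

### The job

Set up the roll slicer: first screw its red foot down, clockwise, until the deck no longer rocks, then stand every bread roll from the tray upright on the carriage, along its row of green places, and push the carriage fully in. Then lower the blue hold-down until it just touches the tallest roll, without pressing hard, swing the orange clamp lever fully over to lock it, and leave the other things on the counter alone.

Things in the scene. Friction and masses are not known exactly. Their poses are not given: they have to be found in the camera images.
- deck_mid (a point): point on top of the roll slicer's white deck (x from -160 to 190, y from -210 to 210 mm), 50 mm above the table; x points to the column at the back, y to its left, z up. It cannot slide, but rocks on a diagonal: the front right corner (-x, -y) dips when pressed until its foot is down. Column 110 wide, x = 142 to 187; its arm, 56 wide, reaches forward to x = 45, 120 to 150 mm above the deck
- foot (a joint): rotation (rad) of the red screw foot at the deck's front right corner; turns clockwise seen from above, which drives the foot down 8 mm a turn. Starts between 0.4 and 2.6; the foot bears on the table and the deck stops rocking at 5.0, the end stop is at 5.15. It resists with 0.06 N m and stays where left
- foot_grip (a point): centre of the red wing grip on top of the screw foot (52 long along its own x, 16 thick along its own y, 28 mm tall), on the turning axis, 130 mm towards -x and 180 mm towards -y from deck_mid; it turns with the foot. Pinch it across its 16 mm
- bed (a point): centre of the upper face of the aluminium carriage, 14 mm above the deck; x, y, z as the deck's. 134 (x) by 256 (y) mm over its 4 mm thick, 12 mm high lips on all four sides. Three green discs mark the row of places for rolls, at y = -78, 0 and 78 mm. It stands at x = -80 mm of deck_mid when out, +70 mm when fully in, under the hold-down bar
- carriage (a joint): travel (m) of the carriage along the deck's x, 0 = out (start), 0.15 = fully in against its stop; about 2 N to move, stays where left
- handle (a point): grip point on the carriage's handle, an upright red post 20 mm in diameter, whose top is 20 mm above this point and which stands free for 45 mm below it; at 182 mm towards +y from the bed's centre
- stop (a joint): how far (m) the blue hold-down (the depth stop) has been lowered, 0 = top, 0.055 = lowest; starts between 0 and 0.012. Holds its height by friction: about 3 N pushes it down, 8 N lifts it
- stop_face (a point): centre of the underside of the blue hold-down bar (40 along x, 210 along y, 14 mm thick), over x = +70 mm of deck_mid; 100 mm above the deck when at the top
- stop_knob (a point): centre of the flat top of the blue round knob (34 mm in diameter, 25 mm tall) on the hold-down's rod, 136 mm above the bar's underside; the knob rides above the arm. Push it down from above or pinch it
- clamp (a joint): angle (rad) of the orange clamp lever on the arm: 0 = open (lever points to the deck's -y; starts between 0 and 0.15), 1.4 = locked against its end stop; from above it swings clockwise, towards the loading side (-x). About 2 N at the pin; stays where left
- clamp_pin (a point): grip point on the orange upright pin at the lever's end, 16 mm in diameter, top 13 mm above this point, the flat lever's top face 24 mm below it; 75 mm from the pivot
- clamp_pivot (a point): the clamp lever's vertical turning axis, at the height of the pin's grip point, fixed on the arm beside the hold-down's rod
- roll1_mid (a point): golden-brown round bread roll, 60 mm across (straight sides from 8 mm above its underside to 18 mm below its top, domed above with a flat top 30 mm across), 40 mm tall, 60 g, firm; at the start it stands in the tray, or is absent. The point is the roll's centre, half-way up; z is up through its top
- roll2_mid (a point): golden-brown round bread roll, 60 mm across (straight sides from 8 mm above its underside to 18 mm below its top, domed above with a flat top 30 mm across), 40 mm tall, 60 g, firm; at the start it stands in the tray, or is absent. The point is the roll's centre, half-way up; z is up through its top
- roll3_mid (a point): golden-brown round bread roll, 60 mm across (straight sides from 8 mm above its underside to 18 mm below its top, domed above with a flat top 30 mm across), 44 mm tall, 60 g, firm; at the start it stands in the tray, or is absent. The point is the roll's centre, half-way up; z is up through its top
- roll4_mid (a point): golden-brown round bread roll, 60 mm across (straight sides from 8 mm above its underside to 18 mm below its top, domed above with a flat top 30 mm across), 44 mm tall, 60 g, firm; at the start it stands in the tray, or is absent. The point is the roll's centre, half-way up; z is up through its top
- roll5_mid (a point): golden-brown round bread roll, 60 mm across (straight sides from 8 mm above its underside to 18 mm below its top, domed above with a flat top 30 mm across), 48 mm tall, 60 g, firm; at the start it stands in the tray, or is absent. The point is the roll's centre, half-way up; z is up through its top
- tray: fixed steel tray that the bread rolls start in, 300 (x) by 210 (y) mm, paper-lined floor 6 mm above the table, rim 16 mm high with thin wires up to 24 mm; origin under its centre on the table
- seedjar: bystander, leave alone: amber jar, 68 mm across, 110 mm tall; origin at the centre of its underside
- shaker: bystander, leave alone: yellow shaker, 56 mm across, 130 mm tall; origin at the centre of its underside
- oil: bystander, leave alone: green bottle, 60 mm across, 170 mm tall; origin at the centre of its underside
- brush: bystander, leave alone: crumb brush lying, 160 mm long along its x; origin at the centre of its underside
- mug: bystander, leave alone: white mug, 76 mm across, 90 mm tall; origin at the centre of its underside
There are look-alikes about, which are no part of the job. Leave any purple or white look-alike of the part that bears roll4_mid alone.

How it is judged:
By the outcome, as a careful person would: the job done as asked, in the order asked, and still so for the second after the job is handed in, with the robot touching nothing.
Of roll1, roll2, roll3, roll4, roll5 only 2 to 3 are there at a start; the rules pass over those that are not, and their reading is None.
At some moment in a run one of roll1, roll2, roll3, roll4, roll5 may be knocked a few centimetres aside while the robot is not near it.
Once in a run the grip may slacken for a moment while it holds something.
It also fails if it takes over 210 s, if anything falls off the work surface, if the arm or the gripper's body presses on something with over 40 N, if the wrist force passes 120 N, or if a joint passes its speed limit or range.

## Working session

There is one attempt and no reset: what is moved stays moved. The work goes in short steps, Python scripts to look and compute and a shell command to move; the robot and the scene stay as the last step left them, time stands still between calls to the robot, and variables do not carry over. Pictures are saved under pics/ and viewed, at most 14 in all, crops included, and the job is handed in when it is done.

```bash
ls; mkdir -p pics
python3 - <<'E'
from station import sense, eyes, workorder, manip
import cv2
s=sense(); print({k:s[k] for k in('t','tcp_pos','tool_rot','finger_gap','force')})
for n in('scene','top'):
    im=eyes.snapshot(n); cv2.imwrite(f'pics/{n}0.png',im[:,:,::-1]); print(n,eyes.camera_params(n))
print(manip.tips_ahead)
E
```

```text
pics
{'t': 0.0, 'tcp_pos': array([0.15786727, 0.60416283, 0.30292291]), 'tool_rot': array([ 1.27553364e-01,  9.91831132e-01, -1.02163316e-03, -3.17516939e-04]), 'finger_gap': 0.9988975041310273, 'force': array([-0.45698413,  0.19309709, -0.70690365])}
scene {'fx': 528.1054206470393, 'fy': 528.1054206470393, 'cx': 321.26974105449335, 'cy': 241.12804368684385, 'rvec': array([ 1.57044078,  2.01978066, -0.7862203 ]), 'tvec': array([ 0.11476299, -0.23308935,  1.95156444])}
top {'fx': 598.4289334709772, 'fy': 598.4289334709772, 'cx': 309.40856511881003, 'cy': 242.54338619288603, 'rvec': array([ 2.17911625, -2.13352822,  0.15706416]), 'tvec': array([-0.00601228,  0.55250391,  1.63918833])}
0.0726
```

View pics/scene0.png

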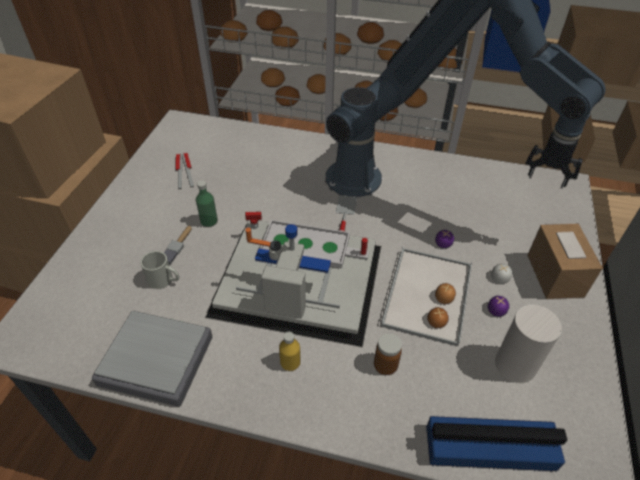

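View pics/top0.png

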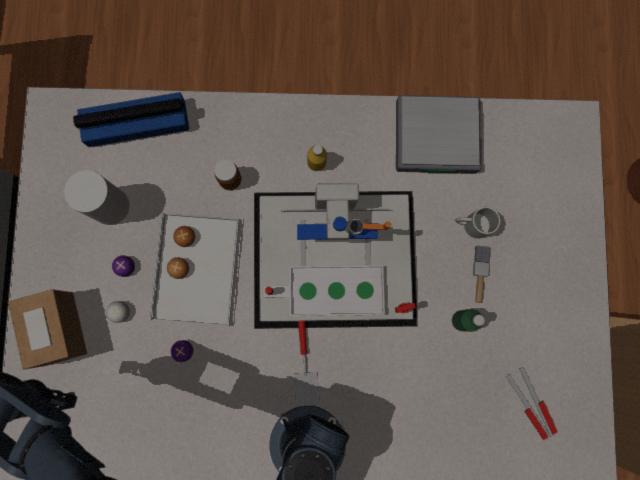

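The scene view shows two rolls in the tray, with the slicer to the right of it. In the top view the rolls are at about (184,236) and (178,268), the green discs at (308,291), (337,291) and (366,290), the red foot at (405,308), the handle at (269,291), the knob at (340,224) and the orange pin at (388,226).

```bash
cat > h.py <<'E'
import numpy as np, cv2
from scipy.spatial.transform import Rotation as R
from station import sense, eyes
def ray(n,u,v):
    p=eyes.camera_params(n); M=cv2.Rodrigues(np.array(p['rvec']))[0]; c=-M.T@p['tvec']
    d=M.T@np.array([(u-p['cx'])/p['fx'],(v-p['cy'])/p['fy'],1]); return c,d
def onz(n,u,v,z):
    c,d=ray(n,u,v); return c+d*(z-c[2])/d[2]
def tri(uv_t,uv_s):
    A=[];b=[];
    for n,(u,v) in(('top',uv_t),('scene',uv_s)):
        c,d=ray(n,u,v); d=d/np.linalg.norm(d); P=np.eye(3)-np.outer(d,d); A.append(P); b.append(P@c)
    x=np.linalg.lstsq(np.vstack(A),np.hstack(b),rcond=None); return x[0], np.sqrt(x[1]) if len(x[1]) else 0
def proj(n,X):
    p=eyes.camera_params(n); return cv2.projectPoints(np.array([X],float),np.array(p['rvec']),np.array(p['tvec']),np.array([[p['fx'],0,p['cx']],[0,p['fy'],p['cy']],[0,0,1]]),None)[0].ravel()
def blobs(im,lo,hi,amin=15,roi=None):
    h=cv2.cvtColor(im,cv2.COLOR_RGB2HSV); m=cv2.inRange(h,np.array(lo),np.array(hi))
    if roi: k=np.zeros_like(m); x0,y0,x1,y1=roi; k[y0:y1,x0:x1]=255; m&=k
    n,l,st,c=cv2.connectedComponentsWithStats(m)
    out=[]
    for i in range(1,n):
        if st[i,4]>=amin:
            ys,xs=np.where(l==i); w,V=np.linalg.eigh(np.cov(np.array([xs,ys])))
            out.append((c[i].round(1).tolist(),int(st[i,4]),st[i,:4].tolist(),np.round(np.degrees(np.arctan2(V[1,1],V[0,1])),1)))
    return out
def to(x,y,z,yaw=None,tilt=True):
    """rows shift (cm) in tool axes from the present TCP to grasp target; yaw = world angle of tool y (deg, mod 180)"""
    s=sense(); M=R.from_quat(s['tool_rot']).as_matrix(); d=np.array([x,y,z])-s['tcp_pos']
    print('t',round(s['t'],2),'tcp',s['tcp_pos'].round(4),'ytool deg',np.degrees(np.arctan2(M[1,1],M[0,1])).round(1),'tilt',np.round(M[:,2],4),'q6',s['q'][5].round(2),'gap',round(s['finger_gap'],3),'F',s['force'].round(1),'T',np.round(s['ft_torque'],2))
    print('shift cm now-axes',(M.T@d*100).round(2))
    if yaw is not None:
        cur=np.degrees(np.arctan2(M[1,1],M[0,1])); w=(yaw-cur+90)%180-90
        print('world turn',round(w,1),'=> wz',round(-w,1)); M2=R.from_euler('z',w,degrees=True).as_matrix()@M
        print('shift cm after-turn axes',(M2.T@d*100).round(2))
E
python3 - <<'E'
from h import *
T=cv2.imread('pics/top0.png')[:,:,::-1];S=cv2.imread('pics/scene0.png')[:,:,::-1]
for n,im in(('top',T),('scene',S)):
    print(n)
    roi=(150,150,430,340) if n=='top' else (200,190,480,345)
    for c,lo,hi in(('green',(45,90,50),(80,255,255)),('blue',(105,150,60),(125,255,255)),('orange',(5,170,120),(16,255,255)),('roll',(6,100,70),(20,200,255)),('red',(0,190,70),(4,255,255)),('red2',(174,150,60),(180,255,255))):
        print(c,*blobs(im,lo,hi,10,roi),sep='\n  ')
g=cv2.resize(T[180:340,150:430],None,fx=2.8,fy=2.8,interpolation=cv2.INTER_CUBIC);cv2.imwrite('pics/c1.png',g[:,:,::-1])
g=cv2.resize(S[200:345,205:475],None,fx=2.9,fy=2.9,interpolation=cv2.INTER_CUBIC);cv2.imwrite('pics/c2.png',g[:,:,::-1])
E
```

```text
top
green
  ([307.5, 290.5], 209, [300, 283, 16, 16], np.float64(115.0))
  ([336.1, 290.3], 206, [328, 283, 17, 16], np.float64(116.7))
  ([364.5, 289.8], 210, [357, 282, 16, 17], np.float64(-150.9))
blue
  ([339.8, 223.4], 129, [334, 217, 13, 13], np.float64(136.8))
  ([311.7, 231.6], 398, [298, 225, 29, 14], np.float64(-179.0))
  ([367.4, 234.7], 113, [354, 231, 23, 8], np.float64(171.4))
orange
  ([387.6, 224.1], 19, [385, 222, 6, 5], np.float64(-148.3))
  ([372.4, 226.1], 87, [363, 224, 20, 5], np.float64(-176.2))
roll
  ([375.9, 225.6], 156, [362, 221, 29, 9], np.float64(178.0))
  ([181.9, 235.8], 242, [174, 226, 17, 20], np.float64(99.4))
  ([175.7, 267.6], 267, [167, 258, 18, 20], np.float64(98.3))
red
  ([268.8, 290.4], 26, [266, 288, 6, 6], np.float64(47.6))
  ([405.0, 307.4], 113, [396, 303, 19, 9], np.float64(165.1))
  ([301.7, 330.1], 90, [298, 322, 7, 18], np.float64(84.2))
red2
scene
green
  ([206.9, 198.0], 29, [203, 194, 9, 9], np.float64(119.5))
  ([208.5, 219.0], 40, [201, 215, 14, 9], np.float64(-171.0))
  ([281.0, 238.4], 80, [275, 235, 13, 9], np.float64(-176.8))
  ([305.7, 242.4], 77, [299, 239, 13, 9], np.float64(-159.0))
  ([329.6, 247.0], 99, [323, 243, 14, 9], np.float64(-176.8))
blue
  ([290.7, 230.6], 104, [286, 225, 10, 13], np.float64(90.2))
  ([263.2, 255.7], 124, [256, 250, 20, 12], np.float64(-151.2))
  ([314.8, 263.7], 288, [301, 257, 29, 14], np.float64(-171.3))
orange
  ([259.0, 241.7], 46, [250, 239, 19, 6], np.float64(-167.9))
roll
  ([255.3, 238.5], 154, [246, 227, 25, 19], np.float64(-148.5))
  ([445.4, 293.1], 282, [437, 284, 18, 20], np.float64(90.9))
  ([438.4, 317.0], 276, [430, 308, 18, 20], np.float64(70.1))
red
  ([256.3, 215.2], 12, [253, 213, 7, 6], np.float64(-136.7))
red2
```

View pics/c1.png

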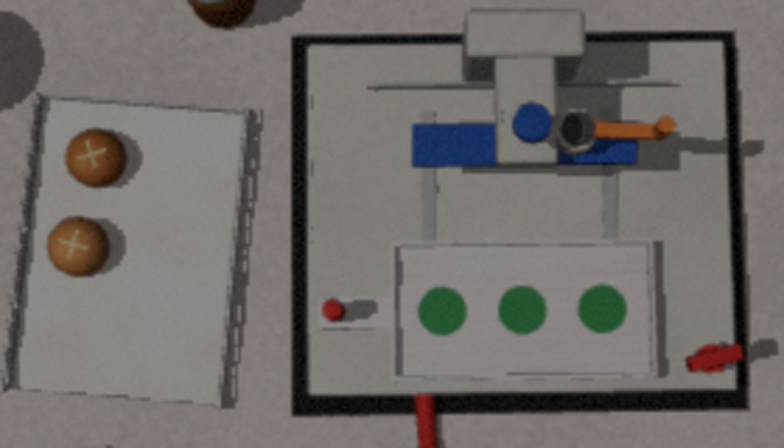

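View pics/c2.png

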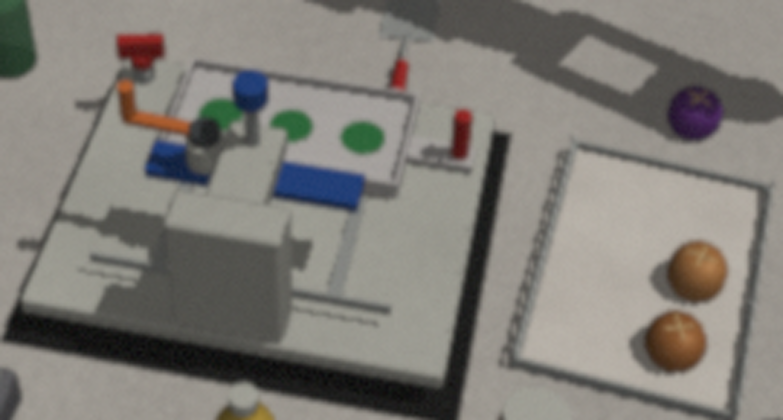

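The crops confirm it: the deck is nearly aligned with the world axes. The foot wing is at top pixel (405,307), long axis at about 165° in the image. The lever points to the deck's -y, and a spatula lies just in front of the deck.

Run:
```python
from h import *
g=[onz('top',u,v,.064) for u,v in((307.5,290.5),(336.1,290.3),(364.5,289.8))]
gs=[onz('scene',u,v,.064) for u,v in((329.6,247),(305.7,242.4),(281,238.4))]
print(np.round(g,4),np.round(gs,4))
m=(np.mean(g,0)+np.mean(gs,0))/2
v=(g[0]-g[2]); v2=gs[0]-gs[2]; a=np.degrees(np.arctan2(-v[0],v[1])); print('yaw',a,np.degrees(np.arctan2(-v2[0],v2[1])),np.linalg.norm(v))
Q=R.from_euler('z',a,degrees=True).as_matrix()
D=lambda x,y,z: m+Q@np.array([x+.08,y,z-.014])   # deck_mid frame
for k,p in dict(deck=(0,0,0),foot=(-.13,-.18,.02),handle=(-.08,.182,.05),knob=(.07,0,.236)).items(): print(k,D(*p).round(4),proj('top',D(*p)).round(1),proj('scene',D(*p)).round(1))
print('knob tri',tri((339.8,223.4),(290.7,227.5)))
print('pin tri',tri((388.5,223.5),(249,229)))
f=tri((405,307.4),(253.3,216)); print('foot tri',f)
h=tri((268.8,290.4),(364.5,240)); print('handle top tri',h)
for z in(.09,.1): print('foot@',z,onz('top',405,307.4,z))
t=np.radians(165.1); a0=onz('top',405,307.4,.1);b0=onz('top',405+10*np.cos(t),307.4+10*np.sin(t),.1); print('wing dir deg',np.degrees(np.arctan2(*(b0-a0)[1::-1])))
for uv in((184,236),(178,268)): print('roll',onz('top',*uv,.04))
for r in(((182.8,235.8),(438.4,317)),((176.7,267.6),(445.4,293.1))): print(tri(*r))
to(*f[0])
```

```text
[[ 0.4168  0.0084  0.064 ]
 [ 0.419  -0.0696  0.064 ]
 [ 0.422  -0.1471  0.064 ]] [[ 0.4144  0.0107  0.064 ]
 [ 0.4144 -0.0656  0.064 ]
 [ 0.4174 -0.1447  0.064 ]]
yaw 1.9050140554804895 1.0803901289723186 0.15564608876048472
deck [ 0.4973 -0.0653  0.05  ] [334.7 262.2] [298.7 265. ]
foot [ 0.3733 -0.2495  0.07  ] [402.3 308.4] [253.6 221.4]
handle [0.4113 0.1139 0.1   ] [268. 291.] [363.5 244.6]
knob [ 0.5673 -0.063   0.286 ] [339.4 223.1] [290.5 226.1]
knob tri (array([ 0.56726785, -0.06342649,  0.28084877]), array([0.00106204]))
pin tri (array([ 0.57380371, -0.18180531,  0.25169555]), array([0.00532982]))
foot tri (array([ 0.37495886, -0.25010255,  0.09602473]), array([0.00327066]))
handle top tri (array([0.41149012, 0.11301871, 0.12014911]), array([0.00335328]))
foot@ 0.09 [ 0.37570307 -0.25340897  0.09      ]
foot@ 0.1 [ 0.37539951 -0.25170345  0.1       ]
wing dir deg 105.89661952811501
roll [0.56289766 0.35641274 0.04      ]
roll [0.47290249 0.36866681 0.04      ]
(array([0.56520351, 0.36375655, 0.02654977]), array([0.00170739]))
(array([0.47496128, 0.37591774, 0.02751567]), array([0.00132814]))
t 0.1 tcp [0.1579 0.6042 0.303 ] ytool deg 75.3 tilt [-8.0e-04 -1.8e-03 -1.0e+00] q6 -0.18 gap 0.998 F [0.  0.4 0.2] T [-0.   -0.07  0.02]
shift cm now-axes [-42.63 -77.12  20.84]
```

```bash
python3 -m inch '[{"wz":9.4,"dz":-0.7},{"wz":9.4,"dz":-0.7},{"wz":9.4,"dz":-0.7},{"wz":9.4,"dz":-0.7},{"wz":9.4,"dz":-0.7},{"wz":9.4,"dz":-0.7},{"wz":9.4,"dz":-0.7},{"wz":9.4,"dz":-0.7}]' 0.5 40
python3 -m inch '[{"dx":-3.8,"dy":3.65},{"dx":-3.8,"dy":3.65},{"dx":-3.8,"dy":3.65},{"dx":-3.8,"dy":3.65},{"dx":-3.8,"dy":3.65},{"dx":-3.8,"dy":3.65},{"dx":-3.8,"dy":3.65},{"dx":-3.8,"dy":3.65}]'
python3 -m inch '[{"dx":-5.5,"dy":-0.5},{"dx":-5.5,"dy":-0.5},{"dx":-5.5,"dy":-0.5},{"dx":-5.5,"dy":-0.5},{"dx":-5.5,"dy":-0.5},{"dx":-5.5,"dy":-0.5},{"dx":-5.5,"dy":-0.5},{"dx":-5.5,"dy":-0.5},{"dx":-5.5,"dy":-0.5},{"dx":-5.5,"dy":-0.5}]'
python3 -m inch '[{},{}]'
python3 -c "
from h import *
to(.3745,-.2505,.150,16)"
```

```text
t 0.1 tcp [0.1579 0.6042 0.303 ] ytool deg 75.3 tilt [-8.0e-04 -1.8e-03 -1.0e+00] q6 -0.18 gap 0.998 F [0.  0.4 0.2] T [-0.   -0.07  0.02]
shift cm now-axes [-42.59 -77.18  15.44]
world turn -59.3 => wz 59.3
shift cm after-turn axes [-88.13  -2.71  15.28]invalid input at $[0]: expected keys dx, dy, dz, wx, wy, wz
invalid input at $[0]: expected keys dx, dy, dz, wx, wy, wz
invalid input at $[0]: expected keys dx, dy, dz, wx, wy, wz
invalid input at $[0]: expected keys dx, dy, dz, wx, wy, wz
```

```bash
python3 -m inch '[{"dx":0,"dy":0,"dz":-0.7,"wx":0,"wy":0,"wz":9.4},{"dx":0,"dy":0,"dz":-0.7,"wx":0,"wy":0,"wz":9.4},{"dx":0,"dy":0,"dz":-0.7,"wx":0,"wy":0,"wz":9.4},{"dx":0,"dy":0,"dz":-0.7,"wx":0,"wy":0,"wz":9.4},{"dx":0,"dy":0,"dz":-0.7,"wx":0,"wy":0,"wz":9.4},{"dx":0,"dy":0,"dz":-0.7,"wx":0,"wy":0,"wz":9.4},{"dx":0,"dy":0,"dz":-0.7,"wx":0,"wy":0,"wz":9.4},{"dx":0,"dy":0,"dz":-0.7,"wx":0,"wy":0,"wz":9.4}]' 0.5 40
python3 -m inch '[{"dx":-3.8,"dy":3.65,"dz":0,"wx":0,"wy":0,"wz":0},{"dx":-3.8,"dy":3.65,"dz":0,"wx":0,"wy":0,"wz":0},{"dx":-3.8,"dy":3.65,"dz":0,"wx":0,"wy":0,"wz":0},{"dx":-3.8,"dy":3.65,"dz":0,"wx":0,"wy":0,"wz":0},{"dx":-3.8,"dy":3.65,"dz":0,"wx":0,"wy":0,"wz":0},{"dx":-3.8,"dy":3.65,"dz":0,"wx":0,"wy":0,"wz":0},{"dx":-3.8,"dy":3.65,"dz":0,"wx":0,"wy":0,"wz":0},{"dx":-3.8,"dy":3.65,"dz":0,"wx":0,"wy":0,"wz":0}]'
python3 -m inch '[{"dx":-5.5,"dy":-0.5,"dz":0,"wx":0,"wy":0,"wz":0},{"dx":-5.5,"dy":-0.5,"dz":0,"wx":0,"wy":0,"wz":0},{"dx":-5.5,"dy":-0.5,"dz":0,"wx":0,"wy":0,"wz":0},{"dx":-5.5,"dy":-0.5,"dz":0,"wx":0,"wy":0,"wz":0},{"dx":-5.5,"dy":-0.5,"dz":0,"wx":0,"wy":0,"wz":0},{"dx":-5.5,"dy":-0.5,"dz":0,"wx":0,"wy":0,"wz":0},{"dx":-5.5,"dy":-0.5,"dz":0,"wx":0,"wy":0,"wz":0},{"dx":-5.5,"dy":-0.5,"dz":0,"wx":0,"wy":0,"wz":0},{"dx":-5.5,"dy":-0.5,"dz":0,"wx":0,"wy":0,"wz":0},{"dx":-5.5,"dy":-0.5,"dz":0,"wx":0,"wy":0,"wz":0}]'
python3 -m inch '[{"dx":0,"dy":0,"dz":0,"wx":0,"wy":0,"wz":0},{"dx":0,"dy":0,"dz":0,"wx":0,"wy":0,"wz":0}]'
python3 -c "
from h import *
to(.3745,-.2505,.150,16)"
```

```text
t: 1.1
tcp_pos: [0.1579, 0.6044, 0.3595]
tool_rot: [0.708, 0.706, -0.001, 0.0]
force: [0.4, -0.0, -0.5]
finger_gap: 0.497
gripper_force: 0.0
t: 2.1
tcp_pos: [0.4517, 0.2999, 0.3596]
tool_rot: [0.706, 0.708, -0.0, -0.0]
force: [0.0, -0.4, 0.2]
finger_gap: 0.499
gripper_force: 0.0
t: 3.35
tcp_pos: [0.4016, -0.2504, 0.3597]
tool_rot: [0.706, 0.708, 0.0, -0.0]
force: [-0.2, -0.2, -0.4]
finger_gap: 0.502
gripper_force: 0.0
t: 3.6
tcp_pos: [0.4017, -0.2482, 0.3594]
tool_rot: [0.707, 0.708, 0.0, -0.001]
force: [0.7, 0.4, -0.4]
finger_gap: 0.498
gripper_force: 0.0
t 3.6 tcp [ 0.4017 -0.2482  0.3594] ytool deg 0.1 tilt [-0.0012  0.0018 -1.    ] q6 -0.79 gap 0.498 F [ 0.7  0.4 -0.4] T [-0.05  0.02 -0.06]
shift cm now-axes [-0.27 -2.7  20.94]
world turn 15.9 => wz -15.9
shift cm after-turn axes [ 0.49 -2.66 20.94]
```

```bash
python3 -m inch '[{"dx":0,"dy":0,"dz":0,"wx":0,"wy":0,"wz":-8},{"dx":0,"dy":0,"dz":0,"wx":0,"wy":0,"wz":-7.9},{"dx":0.2,"dy":-1.3,"dz":4,"wx":0,"wy":0,"wz":0},{"dx":0.29,"dy":-1.36,"dz":4,"wx":0,"wy":0,"wz":0},{"dx":0,"dy":0,"dz":4,"wx":0,"wy":0,"wz":0},{"dx":0,"dy":0,"dz":3,"wx":0,"wy":0,"wz":0},{"dx":0,"dy":0,"dz":0,"wx":0,"wy":0,"wz":0}]'
python3 - <<'E'
from h import *
to(.3745,-.2505,.150,16); print(sense()['q'].round(2))
T=eyes.snapshot('top');S=eyes.snapshot('scene')
a=cv2.resize(T[270:340,360:450],None,fx=4.4,fy=4.4,interpolation=cv2.INTER_CUBIC)
b=cv2.resize(S[170:240,210:300],None,fx=4.4,fy=4.4,interpolation=cv2.INTER_CUBIC)
cv2.imwrite('pics/c3.png',np.hstack([a,b])[:,:,::-1])
E
```

```text
t: 4.47
tcp_pos: [0.3746, -0.2488, 0.2085]
tool_rot: [0.601, 0.799, 0.001, -0.003]
force: [0.8, 0.1, -0.2]
finger_gap: 0.496
gripper_force: 0.0
t 4.47 tcp [ 0.3746 -0.2488  0.2085] ytool deg 16.2 tilt [-0.004   0.0047 -1.    ] q6 -1.12 gap 0.496 F [ 0.8  0.1 -0.2] T [ 0.01 -0.01  0.07]
shift cm now-axes [-0.2  -0.04  5.85]
world turn -0.2 => wz 0.2
shift cm after-turn axes [-0.2  -0.04  5.85]
[-0.84  0.46  1.95  0.    0.73 -1.12]
```

View pics/c3.png

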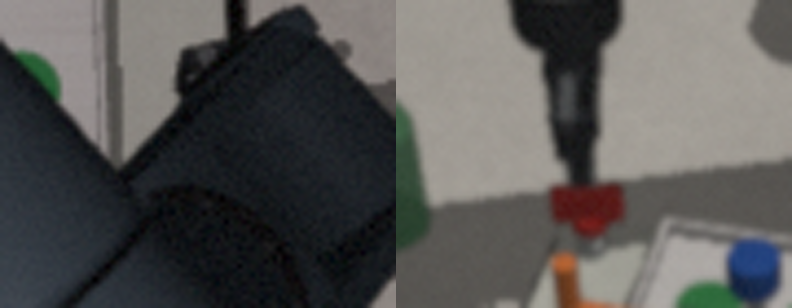

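The scene view shows the fingers centred above the wing (crop x≈588, where the wing spans 552–624). Next: descend and grip.

```bash
python3 -m inch '[{"dx":-0.2,"dy":0,"dz":2,"wx":0,"wy":0,"wz":0},{"dx":0,"dy":0,"dz":2,"wx":0,"wy":0,"wz":0},{"dx":0,"dy":0,"dz":1.8,"wx":0,"wy":0,"wz":0},{"dx":0,"dy":0,"dz":0,"wx":0,"wy":0,"wz":0}]'
python3 -m inch '[{"dx":0,"dy":0,"dz":0,"wx":0,"wy":0,"wz":0},{"dx":0,"dy":0,"dz":0,"wx":0,"wy":0,"wz":0},{"dx":0,"dy":0,"dz":0,"wx":0,"wy":0,"wz":0},{"dx":0,"dy":0,"dz":0,"wx":0,"wy":0,"wz":0}]' 0 40
python3 -c "
from h import *
to(.3745,-.2505,.150)"
```

```text
t: 5.08
tcp_pos: [0.3763, -0.2532, 0.1525]
tool_rot: [0.601, 0.799, -0.0, 0.0]
force: [1.3, 0.6, 0.2]
finger_gap: 0.5
gripper_force: 0.0
t: 5.58
tcp_pos: [0.3759, -0.2538, 0.1524]
tool_rot: [0.601, 0.799, -0.0, 0.001]
force: [-5.0, -2.6, 4.2]
finger_gap: 0.297
gripper_force: 39.1
t 5.58 tcp [ 0.3759 -0.2538  0.1524] ytool deg 16.1 tilt [ 5.0e-04 -1.3e-03 -1.0e+00] q6 -1.12 gap 0.297 F [-5.  -2.6  4.2] T [-0.42  0.67  0.06]
shift cm now-axes [ 0.35 -0.04  0.24]
```

```bash
python3 -m inch '[{"dx":0,"dy":0,"dz":0,"wx":0,"wy":0,"wz":0},{"dx":0,"dy":0,"dz":0,"wx":0,"wy":0,"wz":0},{"dx":0.25,"dy":0,"dz":0.15,"wx":0,"wy":0,"wz":0},{"dx":0,"dy":0,"dz":0,"wx":0,"wy":0,"wz":0}]' 0.5 40
python3 - <<'E'
from h import *
to(.3745,-.2505,.150)
T=cv2.imread('pics/top0.png')[300:318,392:420,::-1]
h=cv2.cvtColor(cv2.resize(T,None,fx=8,fy=8,interpolation=cv2.INTER_CUBIC),cv2.COLOR_RGB2HSV)
for vm in(60,90,110,130):
    m=cv2.inRange(h,np.array((0,150,vm)),np.array((6,255,255))); c=max(cv2.findContours(m,0,2)[0],key=cv2.contourArea); r=cv2.minAreaRect(c)
    print(vm,np.array(r[0])/8+[392,300],np.array(r[1])/8,r[2])
E
python3 -m inch '[{"dx":0,"dy":0,"dz":0,"wx":0,"wy":0,"wz":0},{"dx":0,"dy":0,"dz":0,"wx":0,"wy":0,"wz":0},{"dx":0,"dy":0,"dz":0,"wx":0,"wy":0,"wz":0},{"dx":0,"dy":0,"dz":0,"wx":0,"wy":0,"wz":0},{"dx":0,"dy":0,"dz":0,"wx":0,"wy":0,"wz":0},{"dx":0,"dy":0,"dz":0,"wx":0,"wy":0,"wz":0},{"dx":0,"dy":0,"dz":0,"wx":0,"wy":0,"wz":0},{"dx":0,"dy":0,"dz":0,"wx":0,"wy":0,"wz":0}]' 0 40
python3 -c "
from h import *
to(.3745,-.2505,.150)"
```

```text
t: 6.08
tcp_pos: [0.375, -0.2504, 0.1501]
tool_rot: [0.601, 0.799, 0.0, -0.001]
force: [-0.7, -0.7, 0.1]
finger_gap: 0.502
gripper_force: 0.0
t 6.08 tcp [ 0.375  -0.2504  0.1501] ytool deg 16.1 tilt [-6.e-04  1.e-03 -1.e+00] q6 -1.12 gap 0.502 F [-0.7 -0.7  0.1] T [ 0.06  0.06 -0.  ]
shift cm now-axes [ 0.   -0.05  0.01]
60 [405.48322678 307.85000896] [ 9.2737751  20.10520172] 85.48600769042969
90 [405.38048363 307.95019245] [ 9.26364803 19.05449486] 88.4306411743164
110 [405.80882454 308.92279434] [ 7.0335331  18.15985489] 75.96376037597656
t: 7.08
tcp_pos: [0.375, -0.2508, 0.1504]
tool_rot: [0.601, 0.799, -0.0, -0.0]
force: [-2.8, -0.6, 3.4]
finger_gap: 0.302
gripper_force: 39.1
t 7.08 tcp [ 0.375  -0.2508  0.1504] ytool deg 16.0 tilt [-4.e-04  2.e-04 -1.e+00] q6 -1.12 gap 0.302 F [-2.8 -0.6  3.4] T [-0.07  0.57 -0.01]
shift cm now-axes [ 0.05 -0.04  0.04]Traceback (most recent call last):
  File "<stdin>", line 6, in <module>
ValueError: max() iterable argument is empty
```

```bash
python3 -m inch '[{"dx":0,"dy":0,"dz":0.02,"wx":0,"wy":0,"wz":8},{"dx":0,"dy":0,"dz":0.02,"wx":0,"wy":0,"wz":8},{"dx":0,"dy":0,"dz":0.02,"wx":0,"wy":0,"wz":8},{"dx":0,"dy":0,"dz":0.02,"wx":0,"wy":0,"wz":8},{"dx":0,"dy":0,"dz":0,"wx":0,"wy":0,"wz":0}]'
python3 -c "
from h import *
to(.3745,-.2505,.150)"
python3 -m inch '[{"dx":0,"dy":0,"dz":0.02,"wx":0,"wy":0,"wz":8},{"dx":0,"dy":0,"dz":0.02,"wx":0,"wy":0,"wz":8},{"dx":0,"dy":0,"dz":0.02,"wx":0,"wy":0,"wz":8},{"dx":0,"dy":0,"dz":0.02,"wx":0,"wy":0,"wz":8},{"dx":0,"dy":0,"dz":0.02,"wx":0,"wy":0,"wz":8},{"dx":0,"dy":0,"dz":0.02,"wx":0,"wy":0,"wz":8},{"dx":0,"dy":0,"dz":0,"wx":0,"wy":0,"wz":0}]'
python3 -c "
from h import *
to(.3745,-.2505,.150)"
```

```text
t: 7.7
tcp_pos: [0.3753, -0.2509, 0.1496]
tool_rot: [0.798, 0.603, 0.0, 0.0]
force: [-2.6, -0.6, 3.8]
finger_gap: 0.3
gripper_force: 39.1
t 7.7 tcp [ 0.3753 -0.2509  0.1496] ytool deg -15.9 tilt [ 2.e-04  1.e-04 -1.e+00] q6 -0.56 gap 0.3 F [-2.6 -0.6  3.8] T [-0.06  0.42 -0.03]
shift cm now-axes [ 0.01 -0.08 -0.04]
t: 8.57
tcp_pos: [0.3755, -0.2512, 0.1485]
tool_rot: [0.974, 0.227, 0.0, 0.0]
force: [-1.2, -0.1, 2.6]
finger_gap: 0.302
gripper_force: 39.1
t 8.57 tcp [ 0.3755 -0.2512  0.1485] ytool deg -63.8 tilt [ 9.e-04 -6.e-04 -1.e+00] q6 0.28 gap 0.302 F [-1.2 -0.1  2.6] T [-0.09  0.19 -0.08]
shift cm now-axes [-0.06 -0.11 -0.15]
```

```bash
python3 -m inch '[{"dx":0,"dy":0,"dz":0.02,"wx":0,"wy":0,"wz":10},{"dx":0,"dy":0,"dz":0.02,"wx":0,"wy":0,"wz":10},{"dx":0,"dy":0,"dz":0.02,"wx":0,"wy":0,"wz":10},{"dx":0,"dy":0,"dz":0.02,"wx":0,"wy":0,"wz":10},{"dx":0,"dy":0,"dz":0.02,"wx":0,"wy":0,"wz":10},{"dx":0,"dy":0,"dz":0.02,"wx":0,"wy":0,"wz":10},{"dx":0,"dy":0,"dz":0.02,"wx":0,"wy":0,"wz":10},{"dx":0,"dy":0,"dz":0.02,"wx":0,"wy":0,"wz":10},{"dx":0,"dy":0,"dz":0,"wx":0,"wy":0,"wz":0}]'
python3 -c "
from h import *
to(.3745,-.2505,.150)"
python3 -m inch '[{"dx":0,"dy":0,"dz":0.02,"wx":0,"wy":0,"wz":8},{"dx":0,"dy":0,"dz":0.02,"wx":0,"wy":0,"wz":8},{"dx":0,"dy":0,"dz":0.02,"wx":0,"wy":0,"wz":8},{"dx":0,"dy":0,"dz":0.02,"wx":0,"wy":0,"wz":8},{"dx":0,"dy":0,"dz":0.02,"wx":0,"wy":0,"wz":8},{"dx":0,"dy":0,"dz":0,"wx":0,"wy":0,"wz":4},{"dx":0,"dy":0,"dz":0,"wx":0,"wy":0,"wz":0}]'
python3 -c "
from h import *
to(.3745,-.2505,.150)"
```

```text
t: 9.7
tcp_pos: [0.3755, -0.2517, 0.147]
tool_rot: [0.892, -0.451, 0.001, 0.001]
force: [-2.8, -2.3, 3.5]
finger_gap: 0.3
gripper_force: 39.2
t 9.7 tcp [ 0.3755 -0.2517  0.147 ] ytool deg -143.7 tilt [ 9.0e-04 -1.6e-03 -1.0e+00] q6 1.67 gap 0.3 F [-2.8 -2.3  3.5] T [-0.5   0.54 -0.02]
shift cm now-axes [-0.15  0.01 -0.31]
t: 10.58
tcp_pos: [0.3752, -0.2516, 0.146]
tool_rot: [-0.658, 0.753, -0.001, -0.0]
force: [-4.5, -3.9, 3.6]
finger_gap: 0.301
gripper_force: 39.3
t 10.57 tcp [ 0.3752 -0.2516  0.146 ] ytool deg 172.4 tilt [ 3.0e-04 -1.3e-03 -1.0e+00] q6 2.44 gap 0.301 F [-4.5 -3.9  3.6] T [-0.59  0.79 -0.08]
shift cm now-axes [-0.1   0.08 -0.4 ]
```

```bash
python3 -m inch '[{"dx":0,"dy":0,"dz":0.02,"wx":0,"wy":0,"wz":4},{"dx":0,"dy":0,"dz":0.01,"wx":0,"wy":0,"wz":4},{"dx":0,"dy":0,"dz":0,"wx":0,"wy":0,"wz":0},{"dx":0,"dy":0,"dz":0,"wx":0,"wy":0,"wz":0}]' >/dev/null
python3 -c "
from h import *
to(.3745,-.2505,.150);print(sense()['tau'].round(2),sense()['ft_torque'])"
python3 -m inch '[{"dx":0,"dy":0,"dz":0.01,"wx":0,"wy":0,"wz":4},{"dx":0,"dy":0,"dz":0,"wx":0,"wy":0,"wz":0},{"dx":0,"dy":0,"dz":0,"wx":0,"wy":0,"wz":0}]'>/dev/null
python3 -c "
from h import *
to(.3745,-.2505,.150);print(sense()['tau'].round(2),sense()['ft_torque'])"
```

```text
t 11.07 tcp [ 0.3751 -0.2516  0.1459] ytool deg 164.4 tilt [ 2.0e-04 -1.5e-03 -1.0e+00] q6 2.58 gap 0.3 F [-5.2 -3.3  6.1] T [-0.6   0.9  -0.03]
shift cm now-axes [-0.09  0.09 -0.41]
[  2.66 -32.62  -5.9    0.92  -0.24  -0.05] [-0.59516602  0.89916333 -0.03141738]
t 11.45 tcp [ 0.3751 -0.2517  0.1459] ytool deg 160.4 tilt [ 1.0e-04 -1.5e-03 -1.0e+00] q6 2.65 gap 0.301 F [-5.2 -4.   7.3] T [-0.64  1.   -0.05]
shift cm now-axes [-0.09  0.09 -0.41]
[  2.76 -32.29  -5.92   0.96  -0.29  -0.05] [-0.64377938  0.99813985 -0.05202851]
```

```bash
python3 -m inch '[{"dx":0,"dy":0,"dz":0.01,"wx":0,"wy":0,"wz":4},{"dx":0,"dy":0,"dz":0,"wx":0,"wy":0,"wz":0},{"dx":0,"dy":0,"dz":0,"wx":0,"wy":0,"wz":0}]'>/dev/null
python3 -c "
from h import *
to(.3745,-.2505,.150)"
python3 -m inch '[{"dx":0,"dy":0,"dz":0.01,"wx":0,"wy":0,"wz":3},{"dx":0,"dy":0,"dz":0,"wx":0,"wy":0,"wz":0},{"dx":0,"dy":0,"dz":0,"wx":0,"wy":0,"wz":0}]'>/dev/null
python3 -c "
from h import *
to(.3745,-.2505,.150)"
```

```text
t 11.82 tcp [ 0.375  -0.2517  0.1459] ytool deg 156.4 tilt [ 0.     -0.0015 -1.    ] q6 2.72 gap 0.302 F [-5.4 -4.   7.5] T [-0.6   1.04 -0.06]
shift cm now-axes [-0.09  0.09 -0.41]
t 12.2 tcp [ 0.375  -0.2516  0.1458] ytool deg 153.6 tilt [-5.0e-04 -2.2e-03 -1.0e+00] q6 2.77 gap 0.3 F [-4.5 -3.9  9.6] T [-0.59  1.02  0.64]
shift cm now-axes [-0.08  0.09 -0.42]
```

```bash
python3 -m inch '[{"dx":0,"dy":0,"dz":0,"wx":0,"wy":0,"wz":0},{"dx":0,"dy":0,"dz":0,"wx":0,"wy":0,"wz":0},{"dx":0,"dy":0,"dz":0,"wx":0,"wy":0,"wz":0},{"dx":0,"dy":0,"dz":-4,"wx":0,"wy":0,"wz":0},{"dx":0,"dy":0,"dz":-5,"wx":0,"wy":0,"wz":0},{"dx":0,"dy":0,"dz":-5,"wx":0,"wy":0,"wz":0},{"dx":0,"dy":0,"dz":-5,"wx":0,"wy":0,"wz":0},{"dx":0,"dy":0,"dz":0,"wx":0,"wy":0,"wz":-10.5},{"dx":0,"dy":0,"dz":0,"wx":0,"wy":0,"wz":-10.5},{"dx":0,"dy":0,"dz":0,"wx":0,"wy":0,"wz":-10.5}]' 0.5
for i in 1; do python3 -m inch '[{"dx":0,"dy":0,"dz":0,"wx":0,"wy":0,"wz":-10.5},{"dx":0,"dy":0,"dz":0,"wx":0,"wy":0,"wz":-10.5},{"dx":0,"dy":0,"dz":0,"wx":0,"wy":0,"wz":-10.5},{"dx":0,"dy":0,"dz":0,"wx":0,"wy":0,"wz":-10.5},{"dx":0,"dy":0,"dz":0,"wx":0,"wy":0,"wz":-10.5},{"dx":0,"dy":0,"dz":0,"wx":0,"wy":0,"wz":-10.5},{"dx":0,"dy":0,"dz":0,"wx":0,"wy":0,"wz":-10.5},{"dx":0,"dy":0,"dz":0,"wx":0,"wy":0,"wz":-10.5},{"dx":0,"dy":0,"dz":0,"wx":0,"wy":0,"wz":-10.5},{"dx":0,"dy":0,"dz":0,"wx":0,"wy":0,"wz":-10.5}]'; done
python3 -m inch '[{"dx":0,"dy":0,"dz":0,"wx":0,"wy":0,"wz":-10.5},{"dx":0,"dy":0,"dz":0,"wx":0,"wy":0,"wz":-10.5},{"dx":0,"dy":0,"dz":0,"wx":0,"wy":0,"wz":-10.5},{"dx":0,"dy":0,"dz":0,"wx":0,"wy":0,"wz":-10.5},{"dx":0,"dy":0,"dz":0,"wx":0,"wy":0,"wz":-10.5},{"dx":0,"dy":0,"dz":0,"wx":0,"wy":0,"wz":-10.5},{"dx":0,"dy":0,"dz":0,"wx":0,"wy":0,"wz":-7},{"dx":0,"dy":0,"dz":0,"wx":0,"wy":0,"wz":0}]'
python3 - <<'E'
from h import *
T=eyes.snapshot('top');S=eyes.snapshot('scene'); cv2.imwrite('pics/top1.png',T[:,:,::-1]);cv2.imwrite('pics/scene1.png',S[:,:,::-1])
to(.45,.3,.36,0); to(.45,.3,.36,45)
for n,im,roi in(('top',T,(150,205,245,330)),('scene',S,(385,250,475,345))): print(*blobs(im,(6,100,70),(20,230,255),40,roi),sep='\n')
print(blobs(S,(0,150,60),(6,255,255),10,(230,190,280,235)),blobs(T,(0,150,60),(6,255,255),10,(390,290,420,320)))
E
```

```text
t: 13.45
tcp_pos: [0.3751, -0.2506, 0.3352]
tool_rot: [0.737, -0.676, -0.0, -0.0]
force: [-0.9, -0.4, -0.6]
finger_gap: 0.498
gripper_force: 0.0
t: 14.7
tcp_pos: [0.3751, -0.2505, 0.3349]
tool_rot: [0.985, 0.173, -0.0, -0.0]
force: [0.7, -0.1, 0.2]
finger_gap: 0.498
gripper_force: 0.0
t: 15.7
tcp_pos: [0.3751, -0.2506, 0.335]
tool_rot: [0.71, 0.704, 0.0, -0.0]
force: [0.5, -0.5, 0.3]
finger_gap: 0.502
gripper_force: 0.0
t 15.8 tcp [ 0.3751 -0.2507  0.335 ] ytool deg -0.5 tilt [-2.e-04  4.e-04 -1.e+00] q6 -0.83 gap 0.502 F [0.2 0.  0.6] T [-0.02  0.07  0.02]
shift cm now-axes [55.14  6.97 -2.47]
world turn 0.5 => wz -0.5
shift cm after-turn axes [55.07  7.49 -2.47]
t 15.8 tcp [ 0.3751 -0.2507  0.335 ] ytool deg -0.5 tilt [-2.e-04  4.e-04 -1.e+00] q6 -0.83 gap 0.502 F [0.2 0.  0.6] T [-0.02  0.07  0.02]
shift cm now-axes [55.14  6.97 -2.47]
world turn 45.5 => wz -45.5
shift cm after-turn axes [33.65 44.23 -2.49]
([182.4, 235.9], 264, [174, 227, 18, 20], np.float64(105.8))
([176.2, 267.6], 281, [167, 258, 19, 20], np.float64(93.9))
([445.2, 293.1], 290, [436, 284, 19, 20], np.float64(101.4))
([438.2, 317.2], 284, [429, 308, 19, 20], np.float64(80.1))
[([253.1, 216.9], 107, [247, 211, 13, 13], np.float64(-137.0))] [([410.5, 311.3], 15, [408, 309, 6, 5], np.float64(-136.1))]
```

```bash
python3 -m inch '[{"dx":5.6,"dy":0.9,"dz":0,"wx":0,"wy":0,"wz":0},{"dx":5.6,"dy":0.9,"dz":0,"wx":0,"wy":0,"wz":0},{"dx":5.6,"dy":0.9,"dz":0,"wx":0,"wy":0,"wz":0},{"dx":5.6,"dy":0.9,"dz":0,"wx":0,"wy":0,"wz":0},{"dx":5.6,"dy":0.9,"dz":0,"wx":0,"wy":0,"wz":0},{"dx":5.6,"dy":0.9,"dz":0,"wx":0,"wy":0,"wz":0},{"dx":5.6,"dy":0.9,"dz":0,"wx":0,"wy":0,"wz":0},{"dx":5.6,"dy":0.9,"dz":0,"wx":0,"wy":0,"wz":0},{"dx":5.6,"dy":0.9,"dz":0,"wx":0,"wy":0,"wz":0},{"dx":5.6,"dy":0.9,"dz":0,"wx":0,"wy":0,"wz":0}]' 0.95 25 >/dev/null
python3 -m inch '[{"dx":5.6,"dy":0.9,"dz":0,"wx":0,"wy":0,"wz":0},{"dx":0,"dy":0,"dz":2,"wx":0,"wy":0,"wz":-9},{"dx":0,"dy":0,"dz":2,"wx":0,"wy":0,"wz":-9},{"dx":0,"dy":0,"dz":2,"wx":0,"wy":0,"wz":-9},{"dx":0,"dy":0,"dz":2,"wx":0,"wy":0,"wz":-9},{"dx":0,"dy":0,"dz":2,"wx":0,"wy":0,"wz":-9},{"dx":0,"dy":0,"dz":0,"wx":0,"wy":0,"wz":0}]'
python3 - <<'E'
from h import *
for a,b in(((183,237),(438.5,318)),((176.5,268),(445.5,294))): print(onz('top',*a,.028),onz('scene',*b,.026),tri(a,b))
S=eyes.snapshot('scene');print(*blobs(S,(6,100,70),(20,230,255),40,(385,250,475,345)),sep='\n')
a=onz('top',176.5,268,.028);b=onz('scene',445.5,294,.026);p=(a+b)/2
to(p[0],p[1],.081,45)
E
```

```text
t: 17.92
tcp_pos: [0.4781, 0.3638, 0.2335]
tool_rot: [0.388, 0.922, -0.002, -0.001]
force: [0.1, -0.3, -0.8]
finger_gap: 0.951
gripper_force: 0.0
[0.56170216 0.36150847 0.028     ] [0.56787307 0.36561481 0.026     ] (array([0.56287132, 0.36488753, 0.01878769]), array([0.0020929]))
[0.47386945 0.37536167 0.028     ] [0.47675285 0.37759664 0.026     ] (array([0.47426824, 0.37723204, 0.02272012]), array([0.00104373]))
([445.2, 293.0], 290, [436, 284, 19, 19], np.float64(106.0))
([438.1, 317.2], 290, [429, 308, 19, 20], np.float64(91.9))
t 17.98 tcp [0.4788 0.3642 0.2346] ytool deg 44.3 tilt [-1.6e-03 -7.0e-04 -1.0e+00] q6 -0.31 gap 0.951 F [ 0.1 -0.1  0.9] T [-0.02 -0.    0.  ]
shift cm now-axes [ 1.11  0.63 15.36]
world turn 0.7 => wz -0.7
shift cm after-turn axes [ 1.11  0.65 15.36]
```

```bash
python3 -m inch '[{"dx":1.1,"dy":0.6,"dz":3,"wx":0,"wy":0,"wz":0},{"dx":0,"dy":0,"dz":4,"wx":0,"wy":0,"wz":0},{"dx":0,"dy":0,"dz":4,"wx":0,"wy":0,"wz":0},{"dx":0,"dy":0,"dz":2.4,"wx":0,"wy":0,"wz":0},{"dx":0,"dy":0,"dz":1.9,"wx":0,"wy":0,"wz":0},{"dx":0,"dy":0,"dz":0,"wx":0,"wy":0,"wz":0}]'
python3 -m inch '[{"dx":0,"dy":0,"dz":0,"wx":0,"wy":0,"wz":0},{"dx":0,"dy":0,"dz":0,"wx":0,"wy":0,"wz":0},{"dx":0,"dy":0,"dz":0,"wx":0,"wy":0,"wz":0},{"dx":0,"dy":0,"dz":0,"wx":0,"wy":0,"wz":0}]' 0 30
python3 -m inch '[{"dx":0,"dy":0,"dz":0,"wx":0,"wy":0,"wz":0},{"dx":0,"dy":0,"dz":-2,"wx":0,"wy":0,"wz":0},{"dx":0,"dy":0,"dz":-4,"wx":0,"wy":0,"wz":0},{"dx":0,"dy":0,"dz":-4,"wx":0,"wy":0,"wz":0},{"dx":0,"dy":0,"dz":-4,"wx":0,"wy":0,"wz":0},{"dx":0,"dy":0,"dz":0,"wx":0,"wy":0,"wz":0}]'
python3 - <<'E'
from h import *
S=eyes.snapshot('scene')
p=proj('scene',[.475,.376,.21]); print(p); u,v=p.astype(int); c=cv2.resize(S[v-60:v+60,u-80:u+80],None,fx=4,fy=4,interpolation=cv2.INTER_CUBIC); cv2.imwrite('pics/c4.png',c[:,:,::-1])
to(.4165,.0105,.3,1.5)
E
```

```text
t: 18.73
tcp_pos: [0.4755, 0.3762, 0.0816]
tool_rot: [0.387, 0.922, -0.001, -0.0]
force: [0.2, 0.7, -0.1]
finger_gap: 0.949
gripper_force: 0.0
t: 19.23
tcp_pos: [0.4765, 0.3768, 0.0838]
tool_rot: [0.386, 0.922, 0.001, 0.001]
force: [-0.6, 0.3, 6.9]
finger_gap: 0.687
gripper_force: 33.4
t: 19.98
tcp_pos: [0.4773, 0.3774, 0.2269]
tool_rot: [0.386, 0.922, 0.004, 0.003]
force: [0.7, 0.7, -1.2]
finger_gap: 0.686
gripper_force: 32.7
[457.50795374 251.75228741]
t 20.02 tcp [0.4762 0.3767 0.2247] ytool deg 44.5 tilt [ 0.0039  0.0021 -1.    ] q6 -0.29 gap 0.683 F [ 0.1  0.3 -0.6] T [ 0.   -0.    0.02]
shift cm now-axes [-21.92 -29.91  -7.63]
world turn -43.0 => wz 43.0
shift cm after-turn axes [-36.46  -6.89  -7.51]
```

View pics/c4.png

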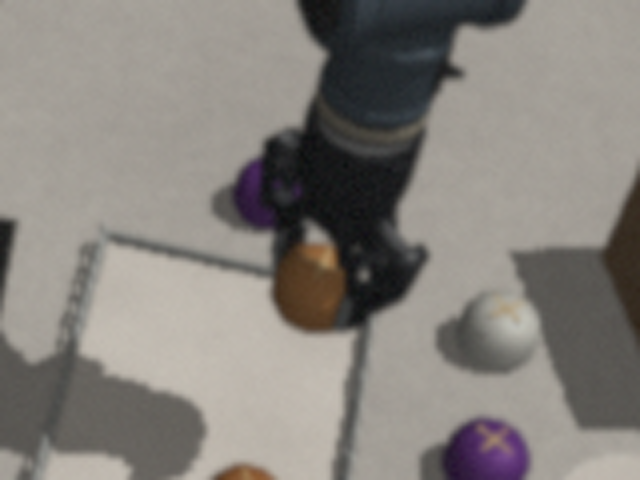

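The roll is held upright between the fingers. Next: carry it to the +78 place.

```bash
python3 -m inch '[{"dx":0,"dy":0,"dz":-1,"wx":0,"wy":0,"wz":8.6},{"dx":0,"dy":0,"dz":-1,"wx":0,"wy":0,"wz":8.6},{"dx":0,"dy":0,"dz":-1,"wx":0,"wy":0,"wz":8.6},{"dx":0,"dy":0,"dz":0,"wx":0,"wy":0,"wz":8.6},{"dx":0,"dy":0,"dz":0,"wx":0,"wy":0,"wz":8.6}]' >/dev/null
python3 -m inch '[{"dx":-4.5,"dy":-0.86,"dz":0,"wx":0,"wy":0,"wz":0},{"dx":-4.5,"dy":-0.86,"dz":0,"wx":0,"wy":0,"wz":0},{"dx":-4.5,"dy":-0.86,"dz":0,"wx":0,"wy":0,"wz":0},{"dx":-4.5,"dy":-0.86,"dz":0,"wx":0,"wy":0,"wz":0},{"dx":-4.5,"dy":-0.86,"dz":0,"wx":0,"wy":0,"wz":0},{"dx":-4.5,"dy":-0.86,"dz":0,"wx":0,"wy":0,"wz":0},{"dx":-4.5,"dy":-0.86,"dz":0,"wx":0,"wy":0,"wz":0},{"dx":-4.5,"dy":-0.86,"dz":0,"wx":0,"wy":0,"wz":0},{"dx":0,"dy":0,"dz":0,"wx":0,"wy":0,"wz":0}]'
python3 -c "
from h import *
to(.4155,.0095,.1435,1.5)"
```

```text
t: 21.78
tcp_pos: [0.4156, 0.0125, 0.2514]
tool_rot: [0.699, 0.715, -0.001, -0.001]
force: [-0.2, 0.3, -0.9]
finger_gap: 0.682
gripper_force: 32.7
t 21.77 tcp [0.4156 0.0125 0.2514] ytool deg 1.2 tilt [-2.7e-03  4.0e-04 -1.0e+00] q6 -0.26 gap 0.682 F [-0.2  0.3 -0.9] T [ 0.02 -0.03  0.  ]
shift cm now-axes [-3.000e-01  1.000e-02  1.079e+01]
world turn 0.3 => wz -0.3
shift cm after-turn axes [-3.000e-01  1.000e-02  1.079e+01]
```

```bash
python3 -m inch '[{"dx":-0.3,"dy":0,"dz":3,"wx":0,"wy":0,"wz":0},{"dx":0,"dy":0,"dz":3,"wx":0,"wy":0,"wz":0},{"dx":0,"dy":0,"dz":3,"wx":0,"wy":0,"wz":0},{"dx":0,"dy":0,"dz":1.3,"wx":0,"wy":0,"wz":0},{"dx":0,"dy":0,"dz":0,"wx":0,"wy":0,"wz":0}]'
python3 -m inch '[{"dx":0,"dy":0,"dz":0.2,"wx":0,"wy":0,"wz":0},{"dx":0,"dy":0,"dz":0.0,"wx":0,"wy":0,"wz":0}]'
python3 -m inch '[{"dx":0,"dy":0,"dz":0.15,"wx":0,"wy":0,"wz":0},{"dx":0,"dy":0,"dz":0.0,"wx":0,"wy":0,"wz":0}]'
python3 -c "
from h import *
to(.4155,.0095,.1425,1.5)"
```

```text
t: 22.4
tcp_pos: [0.4157, 0.0127, 0.1479]
tool_rot: [0.697, 0.717, -0.001, -0.002]
force: [0.3, 0.2, -0.8]
finger_gap: 0.682
gripper_force: 32.6
t: 22.65
tcp_pos: [0.4169, 0.0119, 0.1476]
tool_rot: [0.697, 0.717, 0.0, 0.0]
force: [0.2, -0.0, -0.9]
finger_gap: 0.68
gripper_force: 32.6
t: 22.9
tcp_pos: [0.4167, 0.0116, 0.1459]
tool_rot: [0.698, 0.717, 0.0, 0.0]
force: [0.2, -0.2, -0.8]
finger_gap: 0.686
gripper_force: 32.6
t 22.9 tcp [0.4167 0.0116 0.1459] ytool deg 1.5 tilt [ 6.e-04 -1.e-04 -1.e+00] q6 -0.27 gap 0.686 F [ 0.2 -0.2 -0.8] T [-0.03  0.04 -0.01]
shift cm now-axes [-0.21 -0.13  0.34]
world turn -0.0 => wz 0.0
shift cm after-turn axes [-0.21 -0.13  0.34]
```

```bash
python3 -m inch '[{"dx":-0.2,"dy":-0.1,"dz":0.15,"wx":0,"wy":0,"wz":0},{"dx":0,"dy":0,"dz":0.0,"wx":0,"wy":0,"wz":0}]'|egrep 'pos|force:'
python3 -m inch '[{"dx":0,"dy":0,"dz":0.15,"wx":0,"wy":0,"wz":0},{"dx":0,"dy":0,"dz":0.0,"wx":0,"wy":0,"wz":0}]'|egrep 'pos|force:'
python3 -m inch '[{"dx":0,"dy":0,"dz":0.1,"wx":0,"wy":0,"wz":0},{"dx":0,"dy":0,"dz":0.0,"wx":0,"wy":0,"wz":0}]'|egrep 'pos|force:'
```

```text
tcp_pos: [0.4156, 0.0094, 0.1442]
force: [-0.5, -0.5, -0.6]
gripper_force: 32.6
tcp_pos: [0.4157, 0.0096, 0.1426]
force: [-0.3, -0.3, -0.5]
gripper_force: 32.6
tcp_pos: [0.4158, 0.0096, 0.1418]
force: [0.4, 0.4, 0.7]
gripper_force: 32.8
```

```bash
python3 -m inch '[{"dx":0,"dy":0,"dz":0.06,"wx":0,"wy":0,"wz":0},{"dx":0,"dy":0,"dz":0.0,"wx":0,"wy":0,"wz":0}]'|egrep 'pos|force:'
python3 -m inch '[{"dx":0,"dy":0,"dz":0,"wx":0,"wy":0,"wz":0},{"dx":0,"dy":0,"dz":0,"wx":0,"wy":0,"wz":0},{"dx":0,"dy":0,"dz":-1,"wx":0,"wy":0,"wz":0},{"dx":0,"dy":0,"dz":-3,"wx":0,"wy":0,"wz":0},{"dx":0,"dy":0,"dz":-4,"wx":0,"wy":0,"wz":0},{"dx":0,"dy":0,"dz":-4,"wx":0,"wy":0,"wz":0},{"dx":0,"dy":0,"dz":0,"wx":0,"wy":0,"wz":0}]' 0.86
python3 - <<'E'
from h import *
S=eyes.snapshot('scene');cv2.imwrite('pics/s5.png',S[:,:,::-1])
print(*blobs(S,(6,100,70),(20,230,255),40,(280,200,475,345)),sep='\n')
T=eyes.snapshot('top');print(*blobs(T,(6,100,70),(20,230,255),40,(150,205,245,330)),sep='\n')
to(.5645,.363,.25,45)
E
```

```text
tcp_pos: [0.4157, 0.0096, 0.1417]
force: [-1.2, -0.4, 7.8]
gripper_force: 33.5
t: 24.78
tcp_pos: [0.4171, 0.0093, 0.2641]
tool_rot: [0.697, 0.717, 0.002, 0.003]
force: [-0.5, -0.1, -0.1]
finger_gap: 0.862
gripper_force: 0.0
([329.8, 242.9], 273, [321, 234, 18, 19], np.float64(109.0))
([438.2, 317.0], 281, [429, 308, 19, 20], np.float64(73.7))
([182.5, 235.9], 266, [174, 226, 18, 21], np.float64(102.9))
t 24.88 tcp [0.4154 0.0097 0.2615] ytool deg 1.5 tilt [ 8.e-04 -2.e-04 -1.e+00] q6 -0.27 gap 0.861 F [-0.9  0.2 -0.9] T [-0.02 -0.   -0.02]
shift cm now-axes [34.92 15.86  1.15]
world turn 43.5 => wz -43.5
shift cm after-turn axes [14.44 35.52  1.17]
```

```bash
python3 -m inch '[{"dx":5,"dy":2.27,"dz":0,"wx":0,"wy":0,"wz":0},{"dx":5,"dy":2.27,"dz":0,"wx":0,"wy":0,"wz":0},{"dx":5,"dy":2.27,"dz":0,"wx":0,"wy":0,"wz":0},{"dx":5,"dy":2.27,"dz":0,"wx":0,"wy":0,"wz":0},{"dx":5,"dy":2.27,"dz":0,"wx":0,"wy":0,"wz":0},{"dx":5,"dy":2.27,"dz":0,"wx":0,"wy":0,"wz":0},{"dx":5,"dy":2.27,"dz":0,"wx":0,"wy":0,"wz":0}]' 0.95 >/dev/null
python3 -m inch '[{"dx":0,"dy":0,"dz":1,"wx":0,"wy":0,"wz":-8.7},{"dx":0,"dy":0,"dz":1,"wx":0,"wy":0,"wz":-8.7},{"dx":0,"dy":0,"dz":1,"wx":0,"wy":0,"wz":-8.7},{"dx":0,"dy":0,"dz":1,"wx":0,"wy":0,"wz":-8.7},{"dx":0,"dy":0,"dz":1,"wx":0,"wy":0,"wz":-8.7},{"dx":0,"dy":0,"dz":0,"wx":0,"wy":0,"wz":0},{"dx":0,"dy":0,"dz":0,"wx":0,"wy":0,"wz":0}]' >/dev/null
python3 -c "
from h import *
S=eyes.snapshot('scene');print(*blobs(S,(6,100,70),(20,230,255),40,(280,200,475,345)),sep='\n')
to(.5645,.363,.083,45)"
```

```text
([329.8, 243.1], 275, [321, 234, 18, 19], np.float64(83.7))
([438.0, 317.1], 293, [429, 308, 19, 20], np.float64(86.9))
t 26.68 tcp [0.5651 0.3637 0.2106] ytool deg 44.9 tilt [-7.e-04 -3.e-04 -1.e+00] q6 -0.38 gap 0.951 F [ 0.7 -0.1  0. ] T [-0.01 -0.05  0.  ]
shift cm now-axes [-1.000e-02 -8.000e-02  1.276e+01]
world turn 0.1 => wz -0.1
shift cm after-turn axes [-1.000e-02 -8.000e-02  1.276e+01]
```

```bash
python3 -m inch '[{"dx":0,"dy":-0.1,"dz":4,"wx":0,"wy":0,"wz":0},{"dx":0,"dy":0,"dz":4,"wx":0,"wy":0,"wz":0},{"dx":0,"dy":0,"dz":3,"wx":0,"wy":0,"wz":0},{"dx":0,"dy":0,"dz":1.7,"wx":0,"wy":0,"wz":0},{"dx":0,"dy":0,"dz":0,"wx":0,"wy":0,"wz":0}]'
python3 -m inch '[{"dx":0,"dy":0,"dz":0,"wx":0,"wy":0,"wz":0},{"dx":0,"dy":0,"dz":0,"wx":0,"wy":0,"wz":0},{"dx":0,"dy":0,"dz":0,"wx":0,"wy":0,"wz":0},{"dx":0,"dy":0,"dz":0,"wx":0,"wy":0,"wz":0}]' 0 30
python3 -m inch '[{"dx":0,"dy":0,"dz":-2,"wx":0,"wy":0,"wz":0},{"dx":0,"dy":0,"dz":-4,"wx":0,"wy":0,"wz":0},{"dx":0,"dy":0,"dz":-4,"wx":0,"wy":0,"wz":0},{"dx":0,"dy":0,"dz":-4,"wx":0,"wy":0,"wz":0},{"dx":0,"dy":0,"dz":-2,"wx":0,"wy":0,"wz":0},{"dx":0,"dy":0,"dz":0,"wx":0,"wy":0,"wz":0}]'
python3 - <<'E'
from h import *
S=eyes.snapshot('scene');print(*blobs(S,(6,100,70),(20,230,255),40,(280,200,475,345)),sep='\n')
to(.4205,-.146,.25,1.5)
E
```

```text
t: 27.3
tcp_pos: [0.564, 0.3628, 0.0832]
tool_rot: [0.383, 0.924, -0.001, -0.001]
force: [-0.1, 0.1, 0.5]
finger_gap: 0.949
gripper_force: 0.0
t: 27.8
tcp_pos: [0.5654, 0.3635, 0.0862]
tool_rot: [0.382, 0.924, 0.001, 0.001]
force: [-0.6, 0.5, 6.3]
finger_gap: 0.684
gripper_force: 32.8
t: 28.55
tcp_pos: [0.5653, 0.3635, 0.2474]
tool_rot: [0.382, 0.924, 0.002, 0.002]
force: [0.7, 0.2, -0.7]
finger_gap: 0.683
gripper_force: 32.6
([329.7, 243.1], 274, [321, 234, 18, 19], np.float64(86.1))
([448.5, 282.0], 279, [440, 272, 18, 21], np.float64(99.5))
t 28.6 tcp [0.5644 0.3631 0.2454] ytool deg 45.0 tilt [ 1.9e-03  8.0e-04 -1.0e+00] q6 -0.38 gap 0.685 F [-1.2 -0.3 -0.7] T [ 0.01  0.03 -0.03]
shift cm now-axes [-25.78 -46.19  -0.53]
world turn -43.5 => wz 43.5
shift cm after-turn axes [-50.51 -15.72  -0.45]
```

```bash
python3 -m inch '[{"dx":0,"dy":0,"dz":0,"wx":0,"wy":0,"wz":8.7},{"dx":0,"dy":0,"dz":0,"wx":0,"wy":0,"wz":8.7},{"dx":0,"dy":0,"dz":0,"wx":0,"wy":0,"wz":8.7},{"dx":0,"dy":0,"dz":0,"wx":0,"wy":0,"wz":8.7},{"dx":0,"dy":0,"dz":0,"wx":0,"wy":0,"wz":8.7}]' >/dev/null
python3 -m inch '[{"dx":-5.05,"dy":-1.57,"dz":0,"wx":0,"wy":0,"wz":0},{"dx":-5.05,"dy":-1.57,"dz":0,"wx":0,"wy":0,"wz":0},{"dx":-5.05,"dy":-1.57,"dz":0,"wx":0,"wy":0,"wz":0},{"dx":-5.05,"dy":-1.57,"dz":0,"wx":0,"wy":0,"wz":0},{"dx":-5.05,"dy":-1.57,"dz":0,"wx":0,"wy":0,"wz":0},{"dx":-5.05,"dy":-1.57,"dz":0,"wx":0,"wy":0,"wz":0},{"dx":-5.05,"dy":-1.57,"dz":0,"wx":0,"wy":0,"wz":0},{"dx":-5.05,"dy":-1.57,"dz":0,"wx":0,"wy":0,"wz":0},{"dx":-5.05,"dy":-1.57,"dz":0,"wx":0,"wy":0,"wz":0},{"dx":-5.05,"dy":-1.57,"dz":0,"wx":0,"wy":0,"wz":0}]'
python3 -m inch '[{"dx":0,"dy":0,"dz":0,"wx":0,"wy":0,"wz":0},{"dx":0,"dy":0,"dz":0,"wx":0,"wy":0,"wz":0}]'
python3 -c "
from h import *
S=eyes.snapshot('scene');print(*blobs(S,(6,100,70),(20,230,255),40,(200,180,475,345)),sep='\n')
u,v=proj('scene',[.42,-.146,.2]).astype(int);c=cv2.resize(S[v-40:v+60,u-50:u+80],None,fx=5,fy=5,interpolation=cv2.INTER_CUBIC); cv2.imwrite('pics/c6.png',c[:,:,::-1])
to(.420,-.1455,.146,1.5)"
```

```text
t: 30.48
tcp_pos: [0.4198, -0.1472, 0.2432]
tool_rot: [0.698, 0.717, -0.0, -0.001]
force: [0.3, -0.3, -0.7]
finger_gap: 0.681
gripper_force: 32.6
t: 30.72
tcp_pos: [0.4203, -0.1455, 0.2433]
tool_rot: [0.698, 0.716, -0.0, -0.001]
force: [0.4, 0.7, -0.2]
finger_gap: 0.682
gripper_force: 32.6
([283.8, 211.6], 126, [280, 203, 9, 18], np.float64(88.0))
([255.1, 238.4], 190, [245, 227, 26, 20], np.float64(-149.8))
([329.8, 242.9], 274, [321, 234, 18, 19], np.float64(109.2))
t 30.77 tcp [ 0.4205 -0.145   0.2435] ytool deg 1.6 tilt [-0.0019  0.0016 -1.    ] q6 -0.61 gap 0.685 F [ 0.1  0.3 -1.1] T [-0.   -0.01 -0.03]
shift cm now-axes [-0.07 -0.04  9.75]
world turn -0.1 => wz 0.1
shift cm after-turn axes [-0.07 -0.04  9.75]
```

View pics/c6.png

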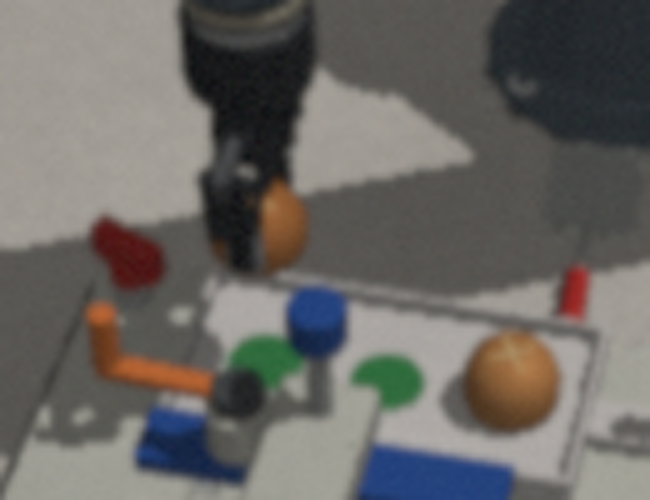

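The crop shows roll 2 standing on the +78 disc and roll 1 held over the -78 disc. Next: lower it.

```bash
python3 -m inch '[{"dx":-0.05,"dy":0,"dz":4,"wx":0,"wy":0,"wz":0},{"dx":0,"dy":0,"dz":3.5,"wx":0,"wy":0,"wz":0},{"dx":0,"dy":0,"dz":1.9,"wx":0,"wy":0,"wz":0},{"dx":0,"dy":0,"dz":0,"wx":0,"wy":0,"wz":0}]'|egrep 'pos|force:'
python3 -m inch '[{"dx":0,"dy":0,"dz":0.1,"wx":0,"wy":0,"wz":0},{"dx":0,"dy":0,"dz":0.0,"wx":0,"wy":0,"wz":0}]'|egrep 'pos|force:'
python3 -m inch '[{"dx":0,"dy":0,"dz":0.1,"wx":0,"wy":0,"wz":0},{"dx":0,"dy":0,"dz":0.0,"wx":0,"wy":0,"wz":0}]'|egrep 'pos|force:'
python3 -m inch '[{"dx":0,"dy":0,"dz":0.1,"wx":0,"wy":0,"wz":0},{"dx":0,"dy":0,"dz":0.0,"wx":0,"wy":0,"wz":0}]'|egrep 'pos|force:'
```

```text
tcp_pos: [0.4206, -0.1445, 0.1489]
force: [-0.3, 0.7, 0.1]
gripper_force: 32.6
tcp_pos: [0.4216, -0.1463, 0.1499]
force: [-1.0, -0.1, -0.8]
gripper_force: 32.6
tcp_pos: [0.4212, -0.1466, 0.1485]
force: [-0.2, -0.2, -0.6]
gripper_force: 32.6
tcp_pos: [0.421, -0.1466, 0.1471]
force: [0.6, -0.5, 0.1]
gripper_force: 32.6
```

```bash
python3 -m inch '[{"dx":0.1,"dy":-0.1,"dz":0.15,"wx":0,"wy":0,"wz":0},{"dx":0,"dy":0,"dz":0.0,"wx":0,"wy":0,"wz":0}]'|egrep 'pos|force:'
python3 -m inch '[{"dx":0,"dy":0,"dz":0.1,"wx":0,"wy":0,"wz":0},{"dx":0,"dy":0,"dz":0.0,"wx":0,"wy":0,"wz":0}]'|egrep 'pos|force:'
python3 -m inch '[{"dx":0,"dy":0,"dz":0.05,"wx":0,"wy":0,"wz":0},{"dx":0,"dy":0,"dz":0.0,"wx":0,"wy":0,"wz":0}]'|egrep 'pos|force:'
python3 -m inch '[{"dx":0,"dy":0,"dz":0.05,"wx":0,"wy":0,"wz":0},{"dx":0,"dy":0,"dz":0.0,"wx":0,"wy":0,"wz":0}]'|egrep 'pos|force:'
```

```text
tcp_pos: [0.4198, -0.1454, 0.1454]
force: [0.2, -0.6, -1.5]
gripper_force: 32.6
tcp_pos: [0.4201, -0.1455, 0.1445]
force: [0.2, -0.3, -0.2]
gripper_force: 32.6
tcp_pos: [0.4201, -0.1455, 0.1442]
force: [0.9, 0.8, 0.7]
gripper_force: 32.7
tcp_pos: [0.4201, -0.1455, 0.1441]
force: [-1.1, 1.5, 5.8]
gripper_force: 33.1
```

```bash
python3 -m inch '[{"dx":0,"dy":0,"dz":0,"wx":0,"wy":0,"wz":0},{"dx":0,"dy":0,"dz":0,"wx":0,"wy":0,"wz":0},{"dx":0,"dy":0,"dz":-1,"wx":0,"wy":0,"wz":0},{"dx":0,"dy":0,"dz":-3,"wx":0,"wy":0,"wz":0},{"dx":0,"dy":0,"dz":-3,"wx":0,"wy":0,"wz":0},{"dx":0,"dy":0,"dz":-3,"wx":0,"wy":0,"wz":0},{"dx":6,"dy":-0.2,"dz":0,"wx":0,"wy":0,"wz":0},{"dx":6,"dy":-0.2,"dz":0,"wx":0,"wy":0,"wz":0},{"dx":6,"dy":-0.2,"dz":0,"wx":0,"wy":0,"wz":0},{"dx":6,"dy":-0.2,"dz":0,"wx":0,"wy":0,"wz":0}]' 0.86
python3 -m inch '[{"dx":1.8,"dy":0,"dz":0,"wx":0,"wy":0,"wz":0},{"dx":0,"dy":0,"dz":0,"wx":0,"wy":0,"wz":0}]' 0.6 >/dev/null
python3 - <<'E'
from h import *
T=eyes.snapshot('top');S=eyes.snapshot('scene');cv2.imwrite('pics/s7.png',S[:,:,::-1])
for n,im,roi in(('scene',S,(200,190,475,345)),('top',T,(150,205,400,330))): print(n,*blobs(im,(6,100,70),(20,230,255),40,roi),sep='\n')
a=np.array([.4157,.0096,.07]);b=np.array([.4201,-.1455,.07]);print([proj(n,p).round(1) for n in('scene','top') for p in(a,b)])
to(.4113,.1139,.154,1.5)
E
```

```text
t: 34.28
tcp_pos: [0.4054, 0.0959, 0.2443]
tool_rot: [0.698, 0.716, 0.0, 0.001]
force: [1.0, -0.1, -0.3]
finger_gap: 0.863
gripper_force: 0.0
scene
([255.4, 238.4], 159, [245, 227, 26, 19], np.float64(-149.2))
([278.9, 234.4], 160, [272, 227, 16, 16], np.float64(55.9))
([329.8, 243.1], 269, [321, 234, 18, 19], np.float64(114.4))
top
([376.1, 225.7], 167, [362, 221, 29, 9], np.float64(178.6))
([307.6, 290.6], 154, [301, 284, 14, 15], np.float64(-159.3))
([366.1, 290.0], 66, [361, 284, 11, 13], np.float64(91.0))
[array([329.2, 245.9]), array([280.4, 237.6]), array([307.1, 290.8]), array([364.1, 290.4])]
t 34.62 tcp [0.4052 0.1118 0.2439] ytool deg 1.6 tilt [ 5.e-04 -3.e-04 -1.e+00] q6 -0.02 gap 0.599 F [ 0.2 -0.6  0.4] T [-0.04  0.02 -0.01]
shift cm now-axes [0.2  0.61 8.99]
world turn -0.1 => wz 0.1
shift cm after-turn axes [0.2  0.61 8.99]
```

View pics/s7.png

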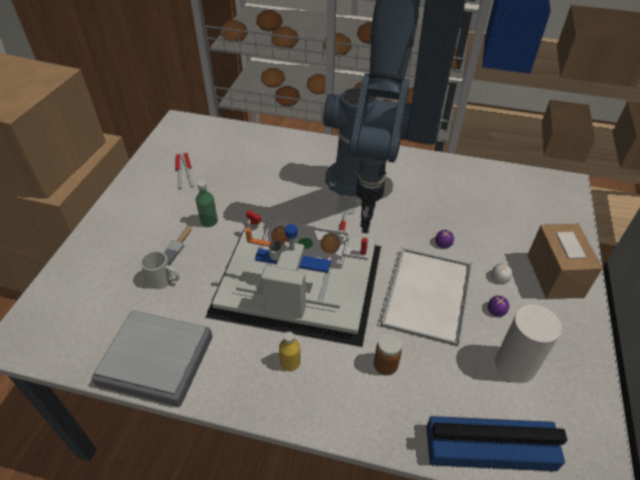

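Both rolls stand on the outer discs, at scene (279,234) and (330,243), and the tray is empty. Next: the handle.

```bash
python3 -m inch '[{"dx":0.2,"dy":0.6,"dz":2,"wx":0,"wy":0,"wz":0},{"dx":0,"dy":0,"dz":3,"wx":0,"wy":0,"wz":0},{"dx":0,"dy":0,"dz":2.5,"wx":0,"wy":0,"wz":0},{"dx":0,"dy":0,"dz":1.5,"wx":0,"wy":0,"wz":0},{"dx":0,"dy":0,"dz":0,"wx":0,"wy":0,"wz":0}]'|egrep 'pos|force:'
python3 -m inch '[{"dx":0,"dy":0,"dz":0,"wx":0,"wy":0,"wz":0},{"dx":0,"dy":0,"dz":0,"wx":0,"wy":0,"wz":0},{"dx":0,"dy":0,"dz":0,"wx":0,"wy":0,"wz":0},{"dx":0,"dy":0,"dz":0,"wx":0,"wy":0,"wz":0},{"dx":0,"dy":0,"dz":0,"wx":0,"wy":0,"wz":0}]' 0 25
python3 -c "
from h import *
to(.4113,.1139,.154,1.5)"
```

```text
tcp_pos: [0.4109, 0.113, 0.1528]
force: [0.7, 0.2, 0.4]
gripper_force: 0.0
t: 35.88
tcp_pos: [0.4122, 0.114, 0.1543]
tool_rot: [0.697, 0.717, 0.001, 0.001]
force: [2.6, -4.9, 7.4]
finger_gap: 0.225
gripper_force: 25.9
t 35.88 tcp [0.4122 0.114  0.1543] ytool deg 1.6 tilt [ 3.2e-03 -6.0e-04 -1.0e+00] q6 -0.02 gap 0.225 F [ 2.6 -4.9  7.4] T [-0.79 -0.23 -0.07]
shift cm now-axes [-0.01 -0.09  0.03]
world turn -0.1 => wz 0.1
shift cm after-turn axes [-0.01 -0.09  0.03]
```

```bash
python3 -m inch '[{"dx":0,"dy":0.3,"dz":0,"wx":0,"wy":0,"wz":0},{"dx":0,"dy":0.6,"dz":0,"wx":0,"wy":0,"wz":0},{"dx":0,"dy":0.8,"dz":0,"wx":0,"wy":0,"wz":0},{"dx":0,"dy":1,"dz":0,"wx":0,"wy":0,"wz":0},{"dx":0,"dy":1,"dz":0,"wx":0,"wy":0,"wz":0},{"dx":0,"dy":1,"dz":0,"wx":0,"wy":0,"wz":0},{"dx":0,"dy":1,"dz":0,"wx":0,"wy":0,"wz":0},{"dx":0,"dy":0.8,"dz":0,"wx":0,"wy":0,"wz":0},{"dx":0,"dy":0.6,"dz":0,"wx":0,"wy":0,"wz":0},{"dx":0,"dy":0.4,"dz":0,"wx":0,"wy":0,"wz":0}]'
python3 -c "
from h import *
to(.5612,.118,.154,1.5)"
```

```text
t: 37.12
tcp_pos: [0.4853, 0.1164, 0.1543]
tool_rot: [0.697, 0.717, -0.001, -0.001]
force: [-2.9, -1.8, 9.2]
finger_gap: 0.232
gripper_force: 26.1
t 37.12 tcp [0.4853 0.1164 0.1543] ytool deg 1.6 tilt [-1.5e-03 -1.0e-04 -1.0e+00] q6 -0.02 gap 0.232 F [-2.9 -1.8  9.2] T [-0.37  0.03 -0.06]
shift cm now-axes [-0.05  7.6   0.02]
world turn -0.1 => wz 0.1
shift cm after-turn axes [-0.04  7.6   0.02]
```

```bash
python3 -m inch '[{"dx":0,"dy":0.4,"dz":0,"wx":0,"wy":0,"wz":0},{"dx":0,"dy":0.8,"dz":0,"wx":0,"wy":0,"wz":0},{"dx":0,"dy":1,"dz":0,"wx":0,"wy":0,"wz":0},{"dx":0,"dy":1,"dz":0,"wx":0,"wy":0,"wz":0},{"dx":0,"dy":1,"dz":0,"wx":0,"wy":0,"wz":0},{"dx":0,"dy":1,"dz":0,"wx":0,"wy":0,"wz":0},{"dx":0,"dy":0.8,"dz":0,"wx":0,"wy":0,"wz":0},{"dx":0,"dy":0.6,"dz":0,"wx":0,"wy":0,"wz":0},{"dx":0,"dy":0.4,"dz":0,"wx":0,"wy":0,"wz":0}]'|egrep 'pos|force:'
python3 -m inch '[{"dx":0,"dy":0.2,"dz":0,"wx":0,"wy":0,"wz":0},{"dx":0,"dy":0.2,"dz":0,"wx":0,"wy":0,"wz":0},{"dx":0,"dy":0,"dz":0,"wx":0,"wy":0,"wz":0}]'|egrep 'pos|force:'
python3 -m inch '[{"dx":0,"dy":0.2,"dz":0,"wx":0,"wy":0,"wz":0},{"dx":0,"dy":0,"dz":0,"wx":0,"wy":0,"wz":0}]'|egrep 'pos|force:'
```

```text
tcp_pos: [0.5552, 0.1188, 0.1544]
force: [-1.7, -0.4, 7.2]
gripper_force: 26.0
tcp_pos: [0.5593, 0.1189, 0.1544]
force: [-0.2, 0.0, 6.7]
gripper_force: 25.8
tcp_pos: [0.5613, 0.119, 0.1544]
force: [-1.0, -0.0, 6.5]
gripper_force: 25.8
```

```bash
python3 -m inch '[{"dx":0,"dy":0.15,"dz":0,"wx":0,"wy":0,"wz":0},{"dx":0,"dy":0,"dz":0,"wx":0,"wy":0,"wz":0}]'|egrep 'pos|force:'
python3 -m inch '[{"dx":0,"dy":0.15,"dz":0,"wx":0,"wy":0,"wz":0},{"dx":0,"dy":0,"dz":0,"wx":0,"wy":0,"wz":0}]'|egrep 'pos|force:'
```

```text
tcp_pos: [0.5624, 0.1191, 0.1544]
force: [-2.5, 0.6, 8.0]
gripper_force: 26.0
tcp_pos: [0.5625, 0.1191, 0.1544]
force: [-5.1, -0.6, 8.9]
gripper_force: 26.5
```

```bash
python3 -m inch '[{"dx":0,"dy":0.15,"dz":0,"wx":0,"wy":0,"wz":0},{"dx":0,"dy":0,"dz":0,"wx":0,"wy":0,"wz":0}]'|egrep 'pos|force:'
python3 -m inch '[{"dx":0,"dy":-0.3,"dz":0,"wx":0,"wy":0,"wz":0},{"dx":0,"dy":0,"dz":0,"wx":0,"wy":0,"wz":0},{"dx":0,"dy":0,"dz":0,"wx":0,"wy":0,"wz":0},{"dx":0,"dy":0,"dz":-2,"wx":0,"wy":0,"wz":0},{"dx":0,"dy":0,"dz":-6,"wx":0,"wy":0,"wz":0},{"dx":0,"dy":0,"dz":-6,"wx":0,"wy":0,"wz":0},{"dx":0,"dy":0,"dz":-6,"wx":0,"wy":0,"wz":0},{"dx":0,"dy":0,"dz":-5,"wx":0,"wy":0,"wz":0},{"dx":0,"dy":0,"dz":0,"wx":0,"wy":0,"wz":0}]' 0.5
python3 - <<'E'
from h import *
T=eyes.snapshot('top');S=eyes.snapshot('scene')
for n,im,roi in(('scene',S,(200,190,475,345)),('top',T,(150,180,430,330))):
  print(n,*blobs(im,(6,100,70),(20,230,255),30,roi),'blue',*blobs(im,(105,150,60),(125,255,255),30,roi),sep='\n')
c=np.hstack([cv2.resize(T[190:320,270:430],(400,325)),cv2.resize(S[200:330,220:380],(400,325))]);cv2.imwrite('pics/c8.png',c[:,:,::-1])
to(.567,-.063,.37,1.5)
E
```

```text
tcp_pos: [0.5628, 0.1191, 0.1543]
force: [-7.9, -1.1, 12.3]
gripper_force: 27.3
t: 40.75
tcp_pos: [0.5654, 0.1186, 0.4086]
tool_rot: [0.697, 0.717, 0.004, 0.004]
force: [0.8, 0.2, 0.3]
finger_gap: 0.498
gripper_force: 0.0
scene
([254.6, 238.3], 182, [245, 227, 25, 20], np.float64(-147.0))
([260.7, 269.4], 44, [258, 264, 8, 13], np.float64(111.4))
([319.6, 281.0], 292, [310, 272, 20, 19], np.float64(156.7))
blue
([290.7, 230.8], 93, [286, 225, 10, 13], np.float64(83.4))
([263.7, 255.9], 134, [256, 250, 20, 13], np.float64(-147.8))
([314.8, 263.9], 272, [301, 257, 28, 14], np.float64(-170.9))
top
([377.0, 225.6], 163, [362, 221, 30, 9], np.float64(177.4))
([305.8, 242.1], 78, [298, 240, 17, 6], np.float64(-178.4))
blue
([339.8, 223.1], 116, [334, 217, 12, 13], np.float64(81.2))
([311.5, 231.4], 385, [298, 225, 29, 14], np.float64(179.6))
([365.8, 234.3], 151, [350, 230, 27, 9], np.float64(171.3))
t 40.85 tcp [0.5632 0.1184 0.4035] ytool deg 1.5 tilt [-1.e-04  1.e-04 -1.e+00] q6 -0.01 gap 0.504 F [ 0.9  0.  -0.2] T [-0.04 -0.03 -0.03]
shift cm now-axes [-18.15  -0.11   3.35]
world turn -0.0 => wz 0.0
shift cm after-turn axes [-18.15  -0.09   3.35]
```

View pics/c8.png

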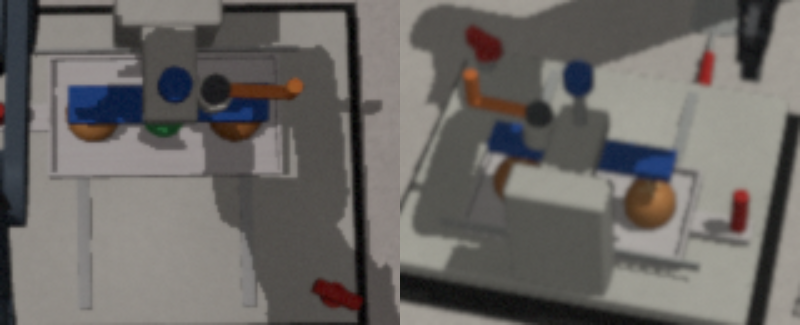

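Carriage is in, with both rolls under the blue bar (scene 320,281 and 261,269). Next: move over the knob with the fingers shut.

```bash
python3 -m inch '[{"dx":-6,"dy":0,"dz":0,"wx":0,"wy":0,"wz":0},{"dx":-6,"dy":0,"dz":0,"wx":0,"wy":0,"wz":0},{"dx":-6.1,"dy":0,"dz":0,"wx":0,"wy":0,"wz":0},{"dx":0,"dy":0,"dz":2,"wx":0,"wy":0,"wz":0},{"dx":0,"dy":0,"dz":1,"wx":0,"wy":0,"wz":0},{"dx":0,"dy":0,"dz":0,"wx":0,"wy":0,"wz":0}]' 0 25
python3 -c "
from h import *
for p in((.566,.0135,.086),(.5705,-.1415,.086)):print(proj('scene',p).round(1),proj('top',p).round(1))
to(.5675,-.063,.36,1.5)"
```

```text
t: 41.6
tcp_pos: [0.5675, -0.0617, 0.3713]
tool_rot: [0.697, 0.717, -0.001, -0.002]
force: [0.0, 0.0, 1.4]
finger_gap: 0.001
gripper_force: 0.0
[318.5 279.8] [306.8 235.2]
[266.3 270.5] [363.7 234.8]
t 41.6 tcp [ 0.5675 -0.0617  0.3713] ytool deg 1.6 tilt [-0.005   0.0017 -1.    ] q6 -0.33 gap 0.001 F [0.  0.  1.4] T [-0.01 -0.02  0.05]
shift cm now-axes [-0.14  0.    1.13]
world turn -0.1 => wz 0.1
shift cm after-turn axes [-0.14  0.    1.13]
```

```bash
python3 -m inch '[{"dx":-0.1,"dy":0,"dz":0.6,"wx":0,"wy":0,"wz":0},{"dx":0,"dy":0,"dz":0.5,"wx":0,"wy":0,"wz":0},{"dx":0,"dy":0,"dz":0,"wx":0,"wy":0,"wz":0}]'|egrep 'pos|force:'
python3 -m inch '[{"dx":0,"dy":0,"dz":0.4,"wx":0,"wy":0,"wz":0},{"dx":0,"dy":0,"dz":0.4,"wx":0,"wy":0,"wz":0},{"dx":0,"dy":0,"dz":0,"wx":0,"wy":0,"wz":0}]'|egrep 'pos|force:'
python3 -m inch '[{"dx":0,"dy":0,"dz":0.4,"wx":0,"wy":0,"wz":0},{"dx":0,"dy":0,"dz":0.4,"wx":0,"wy":0,"wz":0},{"dx":0,"dy":0,"dz":0,"wx":0,"wy":0,"wz":0}]'|egrep 'pos|force:'
python3 -m inch '[{"dx":0,"dy":0,"dz":0.4,"wx":0,"wy":0,"wz":0},{"dx":0,"dy":0,"dz":0.4,"wx":0,"wy":0,"wz":0},{"dx":0,"dy":0,"dz":0,"wx":0,"wy":0,"wz":0}]'|egrep 'pos|force:'
```

```text
tcp_pos: [0.5683, -0.063, 0.3624]
force: [0.6, -0.9, -0.5]
gripper_force: 0.0
tcp_pos: [0.5682, -0.0635, 0.3542]
force: [-0.3, 0.3, -0.6]
gripper_force: 0.0
tcp_pos: [0.5685, -0.0636, 0.3463]
force: [-0.3, 0.8, 0.1]
gripper_force: 0.0
tcp_pos: [0.5683, -0.0635, 0.338]
force: [-0.2, 0.1, 1.1]
gripper_force: 0.0
```

```bash
python3 -m inch '[{"dx":0,"dy":0,"dz":0.2,"wx":0,"wy":0,"wz":0},{"dx":0,"dy":0,"dz":0.2,"wx":0,"wy":0,"wz":0},{"dx":0,"dy":0,"dz":0,"wx":0,"wy":0,"wz":0}]'|egrep 'pos|force:'
python3 -m inch '[{"dx":0,"dy":0,"dz":0.2,"wx":0,"wy":0,"wz":0},{"dx":0,"dy":0,"dz":0.2,"wx":0,"wy":0,"wz":0},{"dx":0,"dy":0,"dz":0,"wx":0,"wy":0,"wz":0}]'|egrep 'pos|force:'
python3 - <<'E'
from h import *
S=eyes.snapshot('scene')
print(*blobs(S,(105,150,60),(125,255,255),20,(200,190,475,345)),sep='\n')
cv2.imwrite('pics/c9.png',cv2.resize(S[170:310,220:380],(800,600),interpolation=cv2.INTER_CUBIC)[:,:,::-1])
E
```

```text
tcp_pos: [0.5683, -0.0635, 0.3343]
force: [-0.2, -0.5, 1.3]
gripper_force: 0.4
tcp_pos: [0.5683, -0.0635, 0.3303]
force: [-0.6, -0.7, 1.1]
gripper_force: 0.4
([291.0, 239.0], 53, [287, 236, 9, 8], np.float64(-171.2))
([264.5, 260.7], 122, [257, 256, 19, 10], np.float64(-176.5))
([314.5, 268.9], 287, [300, 262, 30, 15], np.float64(-168.3))
```

View pics/c9.png

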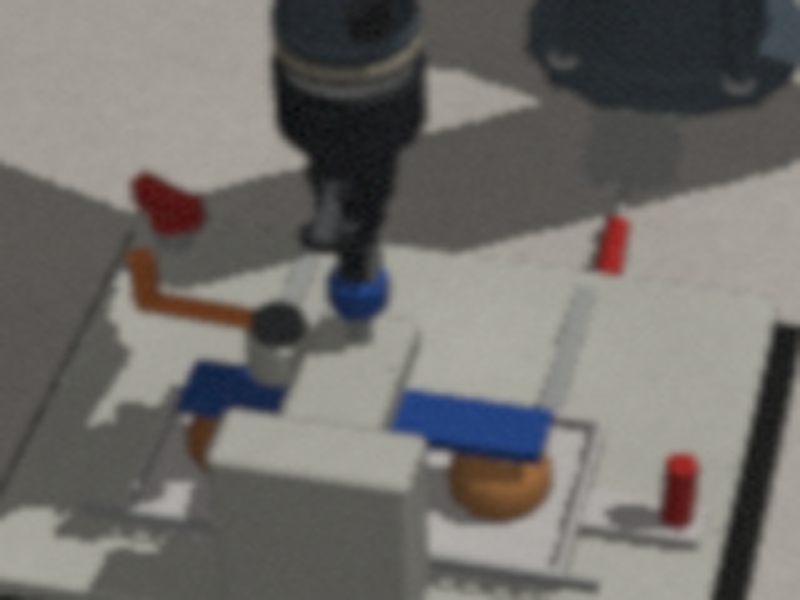

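The knob is under the fingertips and the bar has moved down (scene row 264 to 269). Next: continue in fine steps.

```bash
python3 -m inch '[{"dx":0,"dy":0,"dz":0.2,"wx":0,"wy":0,"wz":0},{"dx":0,"dy":0,"dz":0.2,"wx":0,"wy":0,"wz":0},{"dx":0,"dy":0,"dz":0,"wx":0,"wy":0,"wz":0}]'|egrep 'pos|force:'
python3 -m inch '[{"dx":0,"dy":0,"dz":0.1,"wx":0,"wy":0,"wz":0},{"dx":0,"dy":0,"dz":0.1,"wx":0,"wy":0,"wz":0},{"dx":0,"dy":0,"dz":0,"wx":0,"wy":0,"wz":0}]'|egrep 'pos|force:'
for i in 1 2 3; do python3 -m inch '[{"dx":0,"dy":0,"dz":0.05,"wx":0,"wy":0,"wz":0},{"dx":0,"dy":0,"dz":0,"wx":0,"wy":0,"wz":0}]'|egrep 'pos|force: \['; done
```

```text
tcp_pos: [0.5684, -0.0635, 0.3263]
force: [-0.6, -0.3, 0.7]
gripper_force: 0.4
tcp_pos: [0.5684, -0.0635, 0.3245]
force: [-0.4, 0.4, 1.8]
gripper_force: 0.9
tcp_pos: [0.5684, -0.0635, 0.3241]
force: [-1.5, 0.5, 1.8]
tcp_pos: [0.5684, -0.0635, 0.3236]
force: [-1.2, 0.2, 2.0]
tcp_pos: [0.5684, -0.0635, 0.3231]
force: [-0.8, 0.0, 2.4]
```

```bash
python3 -m inch '[{"dx":0,"dy":0,"dz":0.05,"wx":0,"wy":0,"wz":0},{"dx":0,"dy":0,"dz":0,"wx":0,"wy":0,"wz":0}]'|egrep 'pos|force: \['
python3 -m inch '[{"dx":0,"dy":0,"dz":0.05,"wx":0,"wy":0,"wz":0},{"dx":0,"dy":0,"dz":0,"wx":0,"wy":0,"wz":0}]'|egrep 'pos|force: \['
python3 -m inch '[{"dx":0,"dy":0,"dz":0.05,"wx":0,"wy":0,"wz":0},{"dx":0,"dy":0,"dz":0,"wx":0,"wy":0,"wz":0}]'|egrep 'pos|force: \['
```

```text
tcp_pos: [0.5684, -0.0635, 0.3226]
force: [-1.7, 1.0, 3.1]
tcp_pos: [0.5684, -0.0635, 0.322]
force: [-1.6, 0.2, 1.8]
tcp_pos: [0.5684, -0.0635, 0.3216]
force: [-0.8, 0.2, 2.8]
```

```bash
python3 -m inch '[{"dx":0,"dy":0,"dz":0.05,"wx":0,"wy":0,"wz":0},{"dx":0,"dy":0,"dz":0,"wx":0,"wy":0,"wz":0}]'|egrep 'pos|force: \['
python3 -m inch '[{"dx":0,"dy":0,"dz":0.05,"wx":0,"wy":0,"wz":0},{"dx":0,"dy":0,"dz":0,"wx":0,"wy":0,"wz":0}]'|egrep 'pos|force: \['
```

```text
tcp_pos: [0.5684, -0.0635, 0.321]
force: [-1.7, 0.4, 1.6]
tcp_pos: [0.5684, -0.0635, 0.3206]
force: [-1.7, 0.4, 1.9]
```

```bash
python3 -m inch '[{"dx":0,"dy":0,"dz":0.05,"wx":0,"wy":0,"wz":0},{"dx":0,"dy":0,"dz":0,"wx":0,"wy":0,"wz":0}]'|egrep 'pos|force: \['
python3 -m inch '[{"dx":0,"dy":0,"dz":0.05,"wx":0,"wy":0,"wz":0},{"dx":0,"dy":0,"dz":0,"wx":0,"wy":0,"wz":0}]'|egrep 'pos|force: \['
python3 -m inch '[{"dx":0,"dy":0,"dz":0.05,"wx":0,"wy":0,"wz":0},{"dx":0,"dy":0,"dz":0,"wx":0,"wy":0,"wz":0}]'|egrep 'pos|force: \['
```

```text
tcp_pos: [0.5684, -0.0635, 0.32]
force: [-1.3, -0.4, 2.2]
tcp_pos: [0.5684, -0.0635, 0.3195]
force: [-0.9, 0.6, 1.9]
tcp_pos: [0.5684, -0.0635, 0.3191]
force: [-2.0, 0.7, 2.4]
```

```bash
python3 -m inch '[{"dx":0,"dy":0,"dz":0.05,"wx":0,"wy":0,"wz":0},{"dx":0,"dy":0,"dz":0,"wx":0,"wy":0,"wz":0}]'|egrep 'pos|force: \['
python3 -m inch '[{"dx":0,"dy":0,"dz":0.05,"wx":0,"wy":0,"wz":0},{"dx":0,"dy":0,"dz":0,"wx":0,"wy":0,"wz":0}]'|egrep 'pos|force: \['
```

```text
tcp_pos: [0.5684, -0.0635, 0.3186]
force: [-0.5, 0.2, 2.3]
tcp_pos: [0.5684, -0.0635, 0.3181]
force: [-1.9, 0.7, 2.2]
```

```bash
python3 -m inch '[{"dx":0,"dy":0,"dz":0.05,"wx":0,"wy":0,"wz":0},{"dx":0,"dy":0,"dz":0,"wx":0,"wy":0,"wz":0}]'|egrep 'pos|force: \['
python3 -m inch '[{"dx":0,"dy":0,"dz":0.05,"wx":0,"wy":0,"wz":0},{"dx":0,"dy":0,"dz":0,"wx":0,"wy":0,"wz":0}]'|egrep 'pos|force: \['
```

```text
tcp_pos: [0.5684, -0.0635, 0.3176]
force: [-1.4, 1.1, 0.8]
tcp_pos: [0.5684, -0.0635, 0.317]
force: [-1.1, 0.3, 2.2]
```

```bash
python3 -m inch '[{"dx":0,"dy":0,"dz":0.05,"wx":0,"wy":0,"wz":0},{"dx":0,"dy":0,"dz":0,"wx":0,"wy":0,"wz":0}]'|egrep 'pos|force: \['
python3 -m inch '[{"dx":0,"dy":0,"dz":0.05,"wx":0,"wy":0,"wz":0},{"dx":0,"dy":0,"dz":0,"wx":0,"wy":0,"wz":0}]'|egrep 'pos|force: \['
```

```text
tcp_pos: [0.5684, -0.0635, 0.3167]
force: [-1.5, 0.6, 3.6]
tcp_pos: [0.5684, -0.0635, 0.3167]
force: [-2.9, 0.8, 4.7]
```

Contact: the knob stalled at TCP z 0.3167, which matches a 44 mm tallest roll, and the force rose. Next: lift off, move aside and locate the pin.

```bash
python3 -m inch '[{"dx":0,"dy":0,"dz":-2,"wx":0,"wy":0,"wz":0},{"dx":0,"dy":0,"dz":-4,"wx":0,"wy":0,"wz":0},{"dx":5.5,"dy":0,"dz":-2,"wx":0,"wy":0,"wz":0},{"dx":5.5,"dy":0,"dz":0,"wx":0,"wy":0,"wz":0},{"dx":5.5,"dy":0,"dz":0,"wx":0,"wy":0,"wz":0},{"dx":0,"dy":0,"dz":0,"wx":0,"wy":0,"wz":0},{"dx":0,"dy":0,"dz":0,"wx":0,"wy":0,"wz":0}]' 0.5 30
python3 - <<'E'
from h import *
T=eyes.snapshot('top');S=eyes.snapshot('scene');cv2.imwrite('pics/t10.png',T[:,:,::-1]);cv2.imwrite('pics/s10.png',S[:,:,::-1])
for n,im,roi in(('top',T,(350,200,420,260)),('scene',S,(235,215,290,260))):
  print(n,*blobs(im,(3,150,60),(16,255,255),10,roi),sep='\n')
a=cv2.resize(T[205:250,325:405],(560,315),interpolation=cv2.INTER_CUBIC); b=cv2.resize(S[215:260,235:275],(240,270),interpolation=cv2.INTER_CUBIC); b=cv2.copyMakeBorder(b,0,45,0,0,0)
cv2.imwrite('pics/c10.png',np.hstack([a,b])[:,:,::-1])
E
```

```text
t: 49.78
tcp_pos: [0.5643, 0.1013, 0.3958]
tool_rot: [0.697, 0.717, -0.0, 0.001]
force: [-0.2, -0.5, 0.1]
finger_gap: 0.504
gripper_force: 0.0
top
([376.2, 225.7], 148, [362, 221, 29, 8], np.float64(176.9))
([366.0, 241.8], 26, [361, 241, 11, 3], np.float64(179.0))
scene
([254.7, 238.4], 126, [246, 228, 24, 18], np.float64(-148.1))
```

View pics/c10.png

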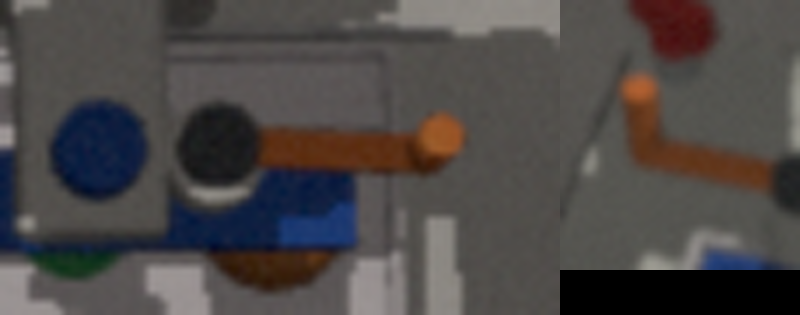

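The crop shows the pin's top face at top pixel (388.0,224.0) and scene pixel (248.3,229.7), and the pivot cap at top pixel (356.1,225.9).

Run:
```python
from h import *
p,r=tri((388,224),(248.3,229.7)); print('pin top',p,r)
print('knob@.244',onz('top',339,226.4,.244))
for zp in(.25,.255,.26):
    a=onz('top',388,224,zp); 
    for zc in(.23,.24): b=onz('top',356.1,225.9,zc); print(zp,zc,a.round(4),b.round(4),np.linalg.norm((a-b)[:2]).round(4))
to(p[0],p[1],p[2]-.013+.054,1.5)
```

```text
pin top [ 0.57352894 -0.18258023  0.24823891] [0.00315348]
knob@.244 [ 0.56616018 -0.0645019   0.244     ]
0.25 0.23 [ 0.5738 -0.1845  0.25  ] [ 0.5707 -0.1079  0.23  ] 0.0767
0.25 0.24 [ 0.5738 -0.1845  0.25  ] [ 0.569 -0.107  0.24 ] 0.0777
0.255 0.23 [ 0.573  -0.1838  0.255 ] [ 0.5707 -0.1079  0.23  ] 0.076
0.255 0.24 [ 0.573  -0.1838  0.255 ] [ 0.569 -0.107  0.24 ] 0.0769
0.26 0.23 [ 0.5721 -0.1831  0.26  ] [ 0.5707 -0.1079  0.23  ] 0.0752
0.26 0.24 [ 0.5721 -0.1831  0.26  ] [ 0.569 -0.107  0.24 ] 0.0762
t 49.88 tcp [0.5643 0.1003 0.3958] ytool deg 1.5 tilt [ 2.e-04 -5.e-04 -1.e+00] q6 -0.04 gap 0.504 F [-1.7  0.2 -0.2] T [-0.03 -0.04 -0.01]
shift cm now-axes [-28.29   0.2   10.67]
world turn 0.0 => wz -0.0
shift cm after-turn axes [-28.29   0.18  10.67]
```

```bash
python3 -m inch '[{"dx":-5.66,"dy":0.04,"dz":0,"wx":0,"wy":0,"wz":0},{"dx":-5.66,"dy":0.04,"dz":0,"wx":0,"wy":0,"wz":0},{"dx":-5.66,"dy":0.04,"dz":0,"wx":0,"wy":0,"wz":0},{"dx":-5.66,"dy":0.04,"dz":0,"wx":0,"wy":0,"wz":0},{"dx":-5.66,"dy":0.04,"dz":0,"wx":0,"wy":0,"wz":0},{"dx":0,"dy":0,"dz":4,"wx":0,"wy":0,"wz":0},{"dx":0,"dy":0,"dz":0,"wx":0,"wy":0,"wz":0},{"dx":0,"dy":0,"dz":0,"wx":0,"wy":0,"wz":0}]' 0.5 25
python3 -c "
from h import *
to(.5735,-.183,.295,1.5)"
```

```text
t: 50.88
tcp_pos: [0.5737, -0.182, 0.3569]
tool_rot: [0.698, 0.716, 0.0, 0.0]
force: [1.1, 0.3, 0.2]
finger_gap: 0.503
gripper_force: 0.0
t 50.88 tcp [ 0.5737 -0.182   0.3569] ytool deg 1.5 tilt [ 8.e-04 -4.e-04 -1.e+00] q6 -0.52 gap 0.503 F [1.1 0.3 0.2] T [ 0.02 -0.02  0.04]
shift cm now-axes [-0.1  -0.03  6.19]
world turn -0.0 => wz 0.0
shift cm after-turn axes [-0.1  -0.03  6.19]
```

```bash
python3 -m inch '[{"dx":-0.1,"dy":0,"dz":2.5,"wx":0,"wy":0,"wz":0},{"dx":0,"dy":0,"dz":2.2,"wx":0,"wy":0,"wz":0},{"dx":0,"dy":0,"dz":1.5,"wx":0,"wy":0,"wz":0},{"dx":0,"dy":0,"dz":0,"wx":0,"wy":0,"wz":0}]'|egrep 'pos|force: \['
python3 -m inch '[{"dx":0,"dy":0,"dz":0,"wx":0,"wy":0,"wz":0},{"dx":0,"dy":0,"dz":0,"wx":0,"wy":0,"wz":0},{"dx":0,"dy":0,"dz":0,"wx":0,"wy":0,"wz":0},{"dx":0,"dy":0,"dz":0,"wx":0,"wy":0,"wz":0},{"dx":0,"dy":0,"dz":0,"wx":0,"wy":0,"wz":0}]' 0 25
```

```text
tcp_pos: [0.5736, -0.1819, 0.294]
force: [-0.7, -0.6, -0.1]
t: 52.0
tcp_pos: [0.5742, -0.1827, 0.2953]
tool_rot: [0.698, 0.717, 0.0, 0.001]
force: [0.5, 0.8, 6.3]
finger_gap: 0.174
gripper_force: 26.0
```

Pin pinched. Next: swing it along the arc.

```bash
python3 -m inch '[{"dx":0.03,"dy":-0.65,"dz":0,"wx":0,"wy":0,"wz":5},{"dx":0.03,"dy":-0.65,"dz":0,"wx":0,"wy":0,"wz":5},{"dx":0.03,"dy":-0.65,"dz":0,"wx":0,"wy":0,"wz":5},{"dx":0.03,"dy":-0.65,"dz":0,"wx":0,"wy":0,"wz":5},{"dx":0.03,"dy":-0.65,"dz":0,"wx":0,"wy":0,"wz":5},{"dx":0.03,"dy":-0.65,"dz":0,"wx":0,"wy":0,"wz":5},{"dx":0,"dy":0,"dz":0,"wx":0,"wy":0,"wz":0}]'
python3 -m inch '[{"dx":0.03,"dy":-0.65,"dz":0,"wx":0,"wy":0,"wz":5},{"dx":0.03,"dy":-0.65,"dz":0,"wx":0,"wy":0,"wz":5},{"dx":0.03,"dy":-0.65,"dz":0,"wx":0,"wy":0,"wz":5},{"dx":0.03,"dy":-0.65,"dz":0,"wx":0,"wy":0,"wz":5},{"dx":0.03,"dy":-0.65,"dz":0,"wx":0,"wy":0,"wz":5},{"dx":0.03,"dy":-0.65,"dz":0,"wx":0,"wy":0,"wz":5},{"dx":0,"dy":0,"dz":0,"wx":0,"wy":0,"wz":0}]'
python3 -c "
from h import *
to(.5705-.074,-.1085-.0127,.295)"
```

```text
t: 52.88
tcp_pos: [0.5369, -0.1723, 0.2953]
tool_rot: [0.86, 0.511, 0.002, 0.0]
force: [1.8, 3.5, 5.4]
finger_gap: 0.172
gripper_force: 26.1
t: 53.75
tcp_pos: [0.5106, -0.1455, 0.2953]
tool_rot: [0.963, 0.271, 0.004, 0.0]
force: [5.7, 5.3, 3.1]
finger_gap: 0.177
gripper_force: 25.9
t 53.75 tcp [ 0.5106 -0.1455  0.2953] ytool deg -58.5 tilt [ 0.0078  0.0017 -1.    ] q6 0.53 gap 0.177 F [5.7 5.3 3.1] T [ 0.85 -0.87  0.01]
shift cm now-axes [ 0.07 -2.81  0.02]
```

```bash
python3 -m inch '[{"dx":0.1,"dy":-0.65,"dz":0,"wx":0,"wy":0,"wz":5},{"dx":0.1,"dy":-0.65,"dz":0,"wx":0,"wy":0,"wz":5},{"dx":0.05,"dy":-0.65,"dz":0,"wx":0,"wy":0,"wz":5},{"dx":0,"dy":0,"dz":0,"wx":0,"wy":0,"wz":0}]' |egrep 'pos|force: \['
python3 -m inch '[{"dx":0.03,"dy":-0.4,"dz":0,"wx":0,"wy":0,"wz":3},{"dx":0,"dy":0,"dz":0,"wx":0,"wy":0,"wz":0}]'|egrep 'pos|force: \['
python3 -m inch '[{"dx":0.03,"dy":-0.2,"dz":0,"wx":0,"wy":0,"wz":1},{"dx":0,"dy":0,"dz":0,"wx":0,"wy":0,"wz":0}]'|egrep 'pos|force: \['
python3 -c "
from h import *
to(.5705-.074,-.1085-.0127,.295)"
```

```text
tcp_pos: [0.5036, -0.1277, 0.2953]
force: [4.6, 2.9, 4.6]
tcp_pos: [0.5029, -0.1243, 0.2953]
force: [5.3, 2.0, 5.7]
tcp_pos: [0.5029, -0.1239, 0.2953]
force: [6.6, -2.3, 4.1]
t 54.75 tcp [ 0.5029 -0.1239  0.2953] ytool deg -77.4 tilt [ 0.0064 -0.0045 -1.    ] q6 0.89 gap 0.178 F [ 6.6 -2.3  4.1] T [-0.3  -0.71  0.24]
shift cm now-axes [-0.56 -0.4   0.03]
```

```bash
python3 -m inch '[{"dx":0.05,"dy":-0.2,"dz":0,"wx":0,"wy":0,"wz":0},{"dx":0,"dy":0,"dz":0,"wx":0,"wy":0,"wz":0}]'|egrep 'pos|force: \['
python3 -m inch '[{"dx":0.05,"dy":-0.2,"dz":0,"wx":0,"wy":0,"wz":0},{"dx":0,"dy":0,"dz":0,"wx":0,"wy":0,"wz":0}]'|egrep 'pos|force: \['
python3 -c "
from scipy.optimize import least_squares;import numpy as np
P=np.array([(.5742,-.1827),(.5369,-.1723),(.5106,-.1455),(.5036,-.1277),(.5029,-.1239)])
r=least_squares(lambda c:np.hypot(*(P-c).T)-.075,[.57,-.108]).x;print(r,[np.degrees(np.arctan2(-(p-r)[0],-(p-r)[1])).round(1) for p in P],np.hypot(*(P-r).T))"
```

```text
tcp_pos: [0.5029, -0.1235, 0.2953]
force: [4.1, -7.4, 3.0]
tcp_pos: [0.5029, -0.1231, 0.2954]
force: [3.4, -13.3, 1.3]
[ 0.57588051 -0.1079706 ] [np.float64(1.3), np.float64(31.2), np.float64(60.1), np.float64(74.7), np.float64(77.7)] [0.07474829 0.07521803 0.07529941 0.07492477 0.07469874]
```

```bash
python3 -m inch '[{"dx":0,"dy":0.1,"dz":0,"wx":0,"wy":0,"wz":0},{"dx":0,"dy":0,"dz":0,"wx":0,"wy":0,"wz":0},{"dx":0,"dy":0,"dz":0,"wx":0,"wy":0,"wz":0},{"dx":0,"dy":0,"dz":0,"wx":0,"wy":0,"wz":0},{"dx":0,"dy":0,"dz":-3,"wx":0,"wy":0,"wz":0},{"dx":0,"dy":0,"dz":-5,"wx":0,"wy":0,"wz":0},{"dx":0,"dy":0,"dz":-5,"wx":0,"wy":0,"wz":0},{"dx":0,"dy":0,"dz":-3,"wx":0,"wy":0,"wz":0},{"dx":0,"dy":0,"dz":0,"wx":0,"wy":0,"wz":0}]' 0.4
python3 -m inch '[{"dx":0,"dy":-6,"dz":0,"wx":0,"wy":0,"wz":0},{"dx":0,"dy":-6,"dz":0,"wx":0,"wy":0,"wz":0},{"dx":0,"dy":-6,"dz":0,"wx":0,"wy":0,"wz":0},{"dx":0,"dy":-6,"dz":0,"wx":0,"wy":0,"wz":0},{"dx":0,"dy":-6,"dz":0,"wx":0,"wy":0,"wz":0},{"dx":0,"dy":0,"dz":0,"wx":0,"wy":0,"wz":0},{"dx":0,"dy":0,"dz":0,"wx":0,"wy":0,"wz":0}]' >/dev/null
python3 - <<'E'
from h import *
T=eyes.snapshot('top');S=eyes.snapshot('scene')
c=np.hstack([cv2.resize(T[190:325,265:425],(400,338)),cv2.resize(S[200:335,220:380],(400,338))]);cv2.imwrite('pics/c11.png',c[:,:,::-1])
print(*blobs(S,(105,150,60),(125,255,255),20,(200,190,475,345)),sep='\n')
to(.5,.2,.4)
E
```

```text
t: 56.38
tcp_pos: [0.5016, -0.1191, 0.4566]
tool_rot: [0.994, 0.109, 0.003, 0.002]
force: [0.4, 0.1, -0.4]
finger_gap: 0.403
gripper_force: 0.0
([291.2, 240.1], 108, [286, 235, 11, 12], np.float64(88.6))
([264.3, 262.5], 110, [257, 258, 19, 11], np.float64(167.0))
([315.0, 271.7], 289, [300, 265, 29, 15], np.float64(-164.8))
t 57.35 tcp [0.436  0.1727 0.4533] ytool deg -77.6 tilt [-1.5e-03 -7.0e-04 -1.0e+00] q6 1.49 gap 0.399 F [-0.5 -0.5  0.7] T [-0.02  0.01  0.02]
shift cm now-axes [ 6.85 -1.29  5.32]
```

View pics/c11.png

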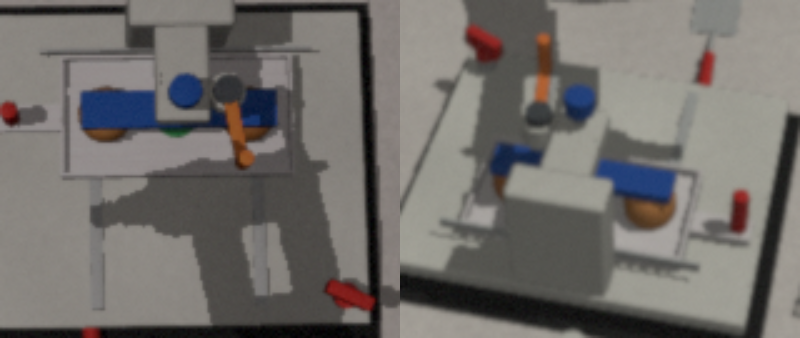

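The crop shows the lever swung toward -x, the bar resting on the rolls, and the foot wing at about (350,296) in the crop. One angle check before handing in.

Run:
```python
from h import *
T=eyes.snapshot('top')
print(blobs(T,(5,150,60),(16,255,255),10,(345,215,380,270)), blobs(T,(0,170,60),(4,255,255),10,(385,290,425,330)))
p=onz('top',363.3,252.8,.25);c=np.array([.5759,-.108]);d=p[:2]-c;print(p,np.hypot(*d),np.degrees(np.arctan2(-d[0],-d[1]))+1.5)
for (u,v),t in [(b[0],np.radians(b[3])) for b in blobs(T,(0,170,60),(4,255,255),10,(385,290,425,330))]:
    a0=onz('top',u,v,.095);b0=onz('top',u+9*np.cos(t),v+9*np.sin(t),.095);w=np.degrees(np.arctan2(*(b0-a0)[1::-1]))-1.5; print('wing',w%180,'foot rad',np.radians(360-w%180))
```

```text
[([360.9, 243.0], 172, [355, 231, 17, 26], np.float64(72.8))] [([404.4, 307.7], 131, [396, 302, 19, 12], np.float64(-158.9))]
[ 0.50125913 -0.12435542  0.25      ] 0.07641177607658119 79.14060399231876
wing 68.56703123891397 foot rad 5.086464853742731
```

```bash
python3 -c "
from station import workorder
print(workorder.sign_off())"
```

```text
the job is handed in; nothing more can be done
None
```

The job is done and handed in: foot screwed down to its end stop, both rolls standing on the outer green places, carriage fully in, hold-down just touching the tallest roll, clamp lever against its end stop; the hand-in returned no verdict.

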